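Put loaded syringes on the injection stand and empty ones in the rinse tray

ROBOT

A 7-joint arm with a two-finger parallel gripper is mounted at the origin on the work surface. World frame = base frame: x ahead of the robot, y to its left, z up, the work surface at z = 0. Lengths are in m, angles in rad, forces in N, time in s.
With the tool pointing down it reaches from about 0.4 to 0.85 m from the base axis. Payload 6.9 kg.
Tool frame: the origin (TCP) lies between the finger pads; the fingertips stand 22 mm ahead of it and the grasp point (between the pads) lies 3 mm ahead of it; x points along the fingers, y is the direction in which the jaws open and shut, and the axes are right-handed (so a half turn about x gives the same grasp; the last joint's range is limited). The gripper opens to 85 mm and grips with 20 to 120 N. Pads are 22 mm wide; open, the fingers measure 114 mm over their backs; the gripper's body (76 mm by 85 mm) begins 54 mm behind the grasp point. The pads swing forward as they close: fully open they stand 13 mm farther back than shut.
Start: joints at [1.377, 0.507, -0.238, 1.5, 0.126, 1.149, -0.155], TCP at [0.185, -0.597, 0.253] pointing down, gripper open.
Joint ranges: [-3.08, 3.08], [-0.24, 2.05], [-1.43, 1.35], [0, 2.5], [-1.52, 4.66], [0.17, 1.96], [-2.89, 2.89]. Speed limits (rad/s): [2.39, 2.39, 3.14, 3.14, 3.14, 3.14, 3.14].

INTERFACE

Orientations are given as a rotation vector (axis times angle).
In Python, from workcell import arm, capture, get_calibration, nets gives the robot as it stands.
- The arm moves only by the tool carry_out, never from a script. Its argument "targets" is a list of rows, each an object with "linear": the shift along the tool's x, y, z in m, a list of three; "turn": the turn, a rotation vector about the tool's x, y, z in degrees, a list of three; "jaw": the opening, from -1 (shut) to 1 (fully open). A call has 1 to 8 rows; each row shifts and turns the pose as measured when the row begins, along the tool's axes as they then stand; what a row does not reach is not made up. A row lasts 1/8 s, in which the tool goes at most 62.5 mm and 10.7 degrees, less where a joint would pass 70% of its speed; a pose out of reach is approached as far as the arm can. A call with a gripper value outside its range is refused whole. The fingers move at their own pace and stop on an object; "grip_force" is the grip in N (left out, the last holds). Time passes only in rows, so rows that do not move let the fingers close. It gives the time, the measured TCP pose, the force and the opening at its end, in the units of the state.
- arm.state(): the state, without advancing time (a new reading comes with each control period).
- capture(name): name is "side" or "top"; returns the picture (384x512x3 uint8, red, green, blue); there is no depth.
- get_calibration(name): a dict with "mtx" (3x3 intrinsics, pixels), "origin" and "attitude" of the camera in the world. Camera axes: x right, y down, z forward; pixel columns grow to the right and rows downward; lengths in m; the calibration is good to about 2 mm. A picture is of the moment at which its call begins. get_calibration takes no time and is no camera call.
- arm.hand_in(): hands the job in, once; it reports no verdict.
Trained networks look in the newest picture that a camera, given by its name, has taken for a name from the list of things; names that differ only in an ending like _2 or _b are one class to them, and where a whole thing is asked for, a point or a joint stands for the part that bears it (a point fixed in the world has none). Each returns a list of dicts, best first, with "conf" (0 to 1); they miss things now and then, are a little off and sometimes report something else, mostly with a low value. They report only what shows in the picture. A call takes as long as a camera call. They do not tell look-alikes from the thing itself.
- nets.trace(camera, target): "region" (384x512 bool, what is visible of it) and "location" ([column, row] in pixels, amid what is visible of it).
- nets.spot_point(camera, target): "location" ([column, row] in pixels: a listed point, or the origin of a listed thing).
The state is a dict: "time": time; "q": joint angles; "joint_vel": joint speeds; "effort": joint torques, N m; "ee_pos": TCP position; "eef_rot": TCP orientation; "wrist_force": force on the tool from outside, world axes, zero at the start; "moment": the same for the moment, N m; "grip_width": finger opening in m.
Only numpy, scipy, OpenCV 4.12 (cv2) and the standard library are available. Lean on these libraries where they do the work, as an engineer would, in place of code of your own. Each camera call takes 0.05 s, during which the arm holds its last target.

TASK

Sort the four glass syringes by their plungers: lay the two loaded ones (plunger drawn out) in the cradles of the injection stand, the thick one in the wide cradle and the thin one in the narrow cradle, each resting on its barrel with both collars outside the V supports. Lay the two empty ones (plunger pushed in) flat in the rinse tray, one along the middle of each lane, either one in either lane. Do not push in or draw out any plunger, and leave everything released and at rest.

Things in the scene. Friction and masses are not known exactly. Their poses are not given: they have to be found in the camera images.
- thick_a_mid (a point): centre of a thick glass syringe, loaded: plunger drawn out, lying on the bench. x: along the barrel to the tip, z: up. Clear barrel 26 mm thick, bare for x = -41..41 mm; hexagonal collars 36 mm across flats, 8 mm long, at x = -45 and 45 hold the axis 18 mm above their support. Tip ends at x = 58; plunger disc 30 mm wide ends at x = -63 less the plunger's value. About 100 g.
- thick_a_plunger (a joint): plunger of thick_a: 0 fully pushed in, 0.046 m fully drawn out; stays where it is (friction about 4 N). At the start 36 to 45 mm drawn out, a long rod showing (loaded).
- thin_a_mid (a point): centre of a thin glass syringe, loaded: plunger drawn out, lying on the bench. x: along the barrel to the tip, z: up. Clear barrel 14 mm thick, bare for x = -41..41 mm; hexagonal collars 24 mm across flats, 8 mm long, at x = -45 and 45 hold the axis 12 mm above their support. Tip ends at x = 58; plunger disc 18 mm wide ends at x = -63 less the plunger's value. About 45 g.
- thin_a_plunger (a joint): plunger of thin_a: 0 fully pushed in, 0.046 m fully drawn out; stays where it is (friction about 4 N). At the start 36 to 45 mm drawn out, a long rod showing (loaded).
- thick_b_mid (a point): centre of a thick glass syringe, empty: plunger pushed in, lying on the bench. x: along the barrel to the tip, z: up. Clear barrel 26 mm thick, bare for x = -41..41 mm; hexagonal collars 36 mm across flats, 8 mm long, at x = -45 and 45 hold the axis 18 mm above their support. Tip ends at x = 58; plunger disc 30 mm wide ends at x = -63 less the plunger's value. About 100 g.
- thick_b_plunger (a joint): plunger of thick_b: 0 fully pushed in, 0.046 m fully drawn out; stays where it is (friction about 4 N). At the start pushed in, 0 to 2 mm (empty).
- thin_b_mid (a point): centre of a thin glass syringe, empty: plunger pushed in, lying on the bench. x: along the barrel to the tip, z: up. Clear barrel 14 mm thick, bare for x = -41..41 mm; hexagonal collars 24 mm across flats, 8 mm long, at x = -45 and 45 hold the axis 12 mm above their support. Tip ends at x = 58; plunger disc 18 mm wide ends at x = -63 less the plunger's value. About 45 g.
- thin_b_plunger (a joint): plunger of thin_b: 0 fully pushed in, 0.046 m fully drawn out; stays where it is (friction about 4 N). At the start pushed in, 0 to 2 mm (empty).
- stand: injection stand, fixed; origin under the centre of its 100 (x) by 155 (y) by 10 mm base. Two cradles along x, each two white V supports 8 mm thick at x = -27 and 27 mm, tops 43 mm up, 46 mm gap between for fingers. Wide cradle (46 mm mouth) at y = +40, narrow (28 mm mouth) at y = -40. Seated barrels have their axis 38 mm above the origin, either end first; collars meet the Vs 10 mm off centre.
- tray: rinse tray, fixed, steel, 176 (x) by 172 (y) mm; origin: centre of its underside. Floor 3 mm thick, outer walls 10 mm high; a ridge along x at y = 0 (6 mm high) parts two lanes along x, each 81 mm wide, centred at y = -42.5 and +42.5 mm. Syringes lie along a lane on its floor, either end first.
Not all that is in view belongs to the job. What is shaped like the stand but turquoise is not meant.

How it is judged:
At the end, for the whole second after the job is handed in: Loaded: seated in their cradles, centre within 13 mm lengthwise, 6 mm sideways, 5 mm in height, 0.12 rad. Empty: flat on the tray floor, one per lane, within 30 mm lengthwise, 12-78 mm from the ridge, 0.4 rad. Plungers: loaded over 28 mm out, empty under 10 mm. All released, at rest (x of thick_a_mid in the frame of stand between -0.013 and 0.013 m and y of thick_a_mid in the frame of stand between 0.034 and 0.046 m and z of thick_a_mid in the frame of stand between 0.033 and 0.043 m and angle between the x axis of each of thick_a_mid, thin_a_mid and the x axis of stand, either way round below 0.12 rad and x of thin_a_mid in the frame of stand between -0.013 and 0.013 m and y of thin_a_mid in the frame of stand between -0.046 and -0.034 m and z of thin_a_mid in the frame of stand between 0.033 and 0.043 m and x of thick_b_mid in the frame of tray between -0.03 and 0.03 m and z of thick_b_mid in the frame of tray between 0.015 and 0.027 m and angle between the x axis of each of thick_b_mid, thin_b_mid and the x axis of tray, either way round below 0.4 rad and x of thin_b_mid in the frame of tray between -0.03 and 0.03 m and z of thin_b_mid in the frame of tray between 0.009 and 0.021 m and ((y of thick_b_mid in the frame of tray between 0.012 and 0.078 m and y of thin_b_mid in the frame of tray between -0.078 and -0.012 m) or (y of thick_b_mid in the frame of tray between -0.078 and -0.012 m and y of thin_b_mid in the frame of tray between 0.012 and 0.078 m)) and value of joint each of thick_a_plunger, thin_a_plunger above 0.028 m and value of joint each of thick_b_plunger, thin_b_plunger below 0.01 m and linear speed of each of thick_a, thin_a, thick_b, thin_b below 0.02 m/s); the robot touches nothing.
It fails at once if a loaded syringe's plunger is pushed in (below 28 mm) or an empty one's drawn out (beyond 10 mm) (value of joint any of thick_a_plunger, thin_a_plunger below 0.028 m or value of joint any of thick_b_plunger, thin_b_plunger above 0.01 m).
It also fails if it takes over 112 s, if anything falls off the work surface, if the arm or the gripper's body presses on something with over 40 N, if the wrist force passes 120 N, or if a joint passes its speed limit or range.

## Working session

There is one attempt and no reset: what is moved stays moved. The work goes in short steps, Python scripts to look and compute and a tool call to move; the robot and the scene stay as the last step left them, time stands still between calls to the robot, and variables do not carry over. Pictures are saved under pics/ and viewed, and the job is handed in when it is done.

Besides the shell and the picture viewer there is one more tool, called after "Call:" as name([rows], argument=value, ...), one row to a line, values as JSON. carry_out: Moves the arm, as the interface text tells. Its arguments: {"type":"object","properties":{"targets":{"type":"array"},"grip_force":{"type":"number"}},"required":["targets"]}

```bash
mkdir -p pics; ls; python3 - <<'E'
from workcell import arm,capture,get_calibration,nets
import cv2
for n in ("side","top"):
    im=capture(n); cv2.imwrite(f"pics/{n}0.png",cv2.resize(im[:,:,::-1],(800,600),interpolation=cv2.INTER_CUBIC))
    print(get_calibration(n))
print(arm.state())
E
```

```text
pics
{'mtx': array([[387.11135125,   0.        , 259.29095507],
       [  0.        , 387.11135125, 192.93306104],
       [  0.        ,   0.        ,   1.        ]]), 'origin': array([0.35762444, 0.79790015, 0.91469651]), 'attitude': array([-0.18344166,  2.84823791, -1.13973099])}
{'mtx': array([[378.23515388,   0.        , 246.06470904],
       [  0.        , 378.23515388, 192.5367297 ],
       [  0.        ,   0.        ,   1.        ]]), 'origin': array([0.40954954, 0.00581579, 0.95680886]), 'attitude': array([-2.2248443 ,  2.17221871, -0.08144508])}
{'time': 0.1, 'q': array([ 1.37651184,  0.50826932, -0.23752142,  1.50103107,  0.12569846,
        1.14888977, -0.15479005]), 'joint_vel': array([ 0.0009826 , -0.00238205,  0.00068878, -0.00237948, -0.00045266,
       -0.00218006,  0.00165874]), 'effort': array([-4.30113520e-03, -6.21830177e+01, -2.19443254e+00, -2.50203609e+01,
        1.25146747e-02,  7.75793160e-03, -5.15723264e-05]), 'ee_pos': array([ 0.1843765 , -0.59675538,  0.25250718]), 'eef_rot': array([ 2.06049954,  0.31289617, -2.06106072]), 'wrist_force': array([-0.9569398 , -0.26339183, -0.66655331]), 'moment': array([-0.00669988, -0.02520582, -0.02353523]), 'grip_width': 0.08548126508729187}
```

View pics/top0.png

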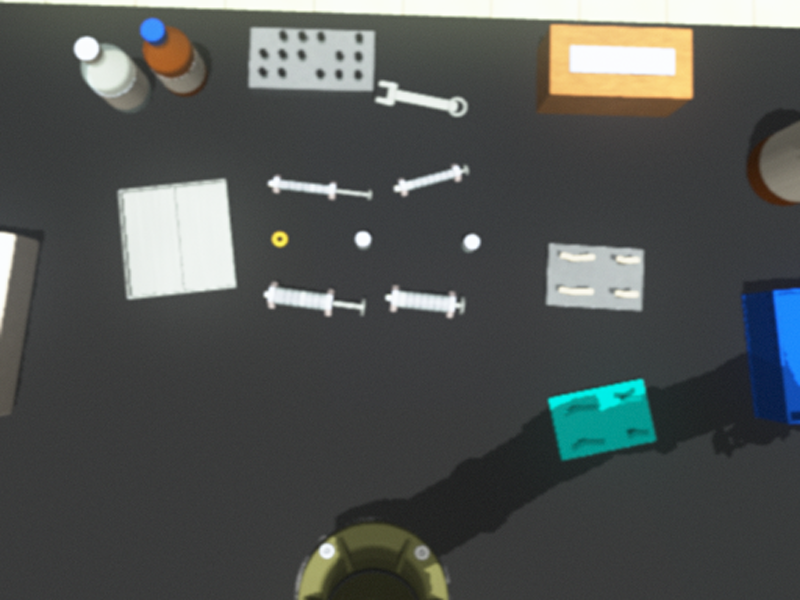

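View pics/side0.png

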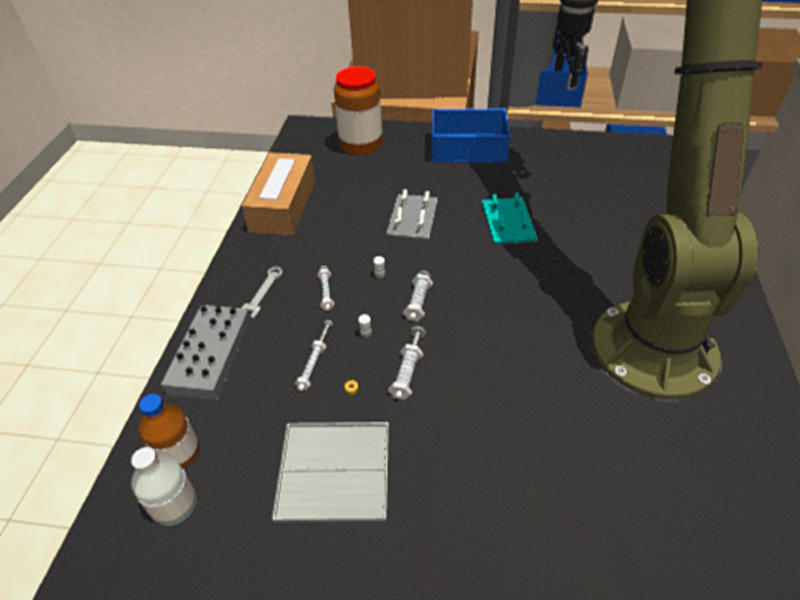

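```bash
cat > h.py <<'E'
import numpy as np, cv2
from scipy.spatial.transform import Rotation as R
from workcell import arm,capture,get_calibration,nets
def ray(cam,px):
    c=get_calibration(cam); d=np.linalg.inv(c['mtx'])@np.array([px[0],px[1],1.])
    return np.array(c['origin']),R.from_rotvec(c['attitude']).as_matrix()@d
def onz(cam,px,z):
    o,d=ray(cam,px); return o+d*(z-o[2])/d[2]
def proj(cam,P):
    c=get_calibration(cam); p=R.from_rotvec(c['attitude']).as_matrix().T@(np.array(P)-c['origin']); p=c['mtx']@p; return p[:2]/p[2]
def axis(cam,reg,z):
    ys,xs=np.nonzero(reg); P=np.array([onz(cam,(x,y),z)[:2] for x,y in zip(xs,ys)])
    m=P.mean(0); u,s,v=np.linalg.svd(P-m,full_matrices=False); a=v[0]; t=(P-m)@a
    return m,np.degrees(np.arctan2(a[1],a[0])),t.min(),t.max(),s/np.sqrt(len(P))
def plan(tx,ty,tz,axdeg=None):
    """needed move in tool axes to TCP (tx,ty,tz); axdeg: direction (world deg) of the syringe (tool z parallel to it)"""
    s=arm.state(); M=R.from_rotvec(s['eef_rot']).as_matrix()
    d=M.T@(np.array([tx,ty,tz])-s['ee_pos'])
    yaw=np.degrees(np.arctan2(M[1,2],M[0,2]))
    tilt=M[:,0]
    print('pos',s['ee_pos'].round(4),'toolx',tilt.round(4),'toolz yaw',yaw.round(2),'t',round(s['time'],2),'grip',round(s['grip_width'],4),'F',np.round(s['wrist_force'],1))
    print('shift tool mm',(d*1000).round(1))
    if axdeg is not None:
        dz=(axdeg-yaw+90)%180-90
        for e in (0,180,-180):
            print('turn about tool x (deg): ',round(-(dz+e),1),end=' | ')
        print('q7',s['q'][6].round(2))
        # correction of tilt: full rotvec
        a=np.radians(yaw+dz); T=np.column_stack([[0,0,-1],np.cross([np.cos(a),np.sin(a),0],[0,0,-1]),[np.cos(a),np.sin(a),0]])
        print('full rotvec deg',np.degrees(R.from_matrix(M.T@T).as_rotvec()).round(2))
E
python3 - <<'E'
from h import *
capture('top');capture('side')
for n,z in (('thick_a_mid',.018),('thin_a_mid',.012),('stand',.0),('tray',.0)):
  for cam in ('top','side'):
    for r in nets.spot_point(cam,n)[:4]:
        print(n,cam,round(r['conf'],2),np.round(r['location'],1),onz(cam,r['location'],z)[:2].round(4))
    for r in nets.trace(cam,n)[:4]:
        m,a,t0,t1,s=axis(cam,r['region'],z)
        print('   tr',round(r['conf'],2),np.round(r['location'],1),m.round(4),'ang',a.round(1),'ext',round(t0,4),round(t1,4),r['region'].sum())
E
```

```text
thick_a_mid top 0.92 [192.9 188.6] [0.4718 0.1246]
   tr 0.72 [198.2 192.1] [0.4655 0.1128] ang -96.2 ext -0.0667 0.0919 583
thick_a_mid side 0.87 [256.9 238. ] [0.4734 0.1302]
   tr 0.93 [261.2 233. ] [0.4643 0.1096] ang 83.1 ext -0.0948 0.0745 425
thin_a_mid top 0.67 [193.2 120.7] [0.644 0.13 ]
   tr 0.16 [273.1 193.1] [ 0.4666 -0.0727] ang -94.4 ext -0.058 0.0607 478
thin_a_mid side 0.74 [195.4 236.3] [0.6536 0.1415]
   tr 0.66 [199.4 233. ] [0.6463 0.1131] ang 84.5 ext -0.0982 0.0706 209
stand top 0.75 [378.4 177.5] [ 0.513 -0.345]
stand top 0.7 [114.9 151.8] [0.5616 0.3272]
stand top 0.56 [384.6 269. ] [ 0.2819 -0.3613]
   tr 0.89 [383.2 270. ] [ 0.2848 -0.3627] ang 102.3 ext -0.0791 0.0792 2528Traceback (most recent call last):
  File "<stdin>", line 8, in <module>
  File "h.py", line 12, in axis
    ys,xs=np.nonzero(reg); P=np.array([onz(cam,(x,y),z)[:2] for x,y in zip(xs,ys)])
                                       ~~~^^^^^^^^^^^^^
  File "h.py", line 8, in onz
    o,d=ray(cam,px); return o+d*(z-o[2])/d[2]
        ~~~^^^^^^^^
  File "h.py", line 5, in ray
    c=get_calibration(cam); d=np.linalg.inv(c['mtx'])@np.array([px[0],px[1],1.])
ValueError: time passes only in moves, steps and waits
```

```bash
python3 - <<'E'
s=open('h.py').read()
s=s.replace("def ray(","_C={}\ndef cal(n):\n    if n not in _C: _C[n]=get_calibration(n)\n    return _C[n]\ndef ray(",1).replace("    c=get_calibration(cam);","    c=cal(cam);")
open('h.py','w').write(s)
E
python3 - <<'E'
from h import *
t=capture('top');cv2.imwrite('pics/rawtop.png',t[:,:,::-1])
s=capture('side');cv2.imwrite('pics/rawside.png',s[:,:,::-1])
def crop(im,x0,y0,x1,y1,k,n): cv2.imwrite(n,cv2.resize(im[y0:y1,x0:x1,::-1],None,fx=k,fy=k,interpolation=cv2.INTER_CUBIC))
crop(t,165,100,305,205,5,'pics/c_syr.png')
crop(t,340,145,425,300,4,'pics/c_stand.png')
crop(s,170,110,350,340,3,'pics/c_side.png')
for n,z in (('stand',.0),('tray',.0)):
  for cam in ('top','side'):
    for r in nets.spot_point(cam,n)[:4]:
        print(n,cam,round(r['conf'],2),np.round(r['location'],1),onz(cam,r['location'],z)[:2].round(4))
    for r in nets.trace(cam,n)[:4]:
        m,a,t0,t1,s=axis(cam,r['region'],z)
        print('   tr',round(r['conf'],2),np.round(r['location'],1),m.round(4),'ang',a.round(1),'ext',round(t0,4),round(t1,4),r['region'].sum())
E
```

```text
stand top 0.76 [375.8 174.8] [ 0.5197 -0.3383]
stand top 0.59 [384.7 270.7] [ 0.2777 -0.3616]
stand top 0.58 [116.6 151.2] [0.5633 0.323 ]
   tr 0.59 [384.7 269.7] [ 0.2844 -0.3619] ang 103.0 ext -0.0802 0.0789 2543
stand side 0.88 [324.5 142.7] [ 0.2882 -0.3497]
stand side 0.64 [266.2 138.8] [ 0.5061 -0.3484]
   tr 0.87 [324.7 142.3] [ 0.2836 -0.3651] ang 103.0 ext -0.0971 0.0809 767
   tr 0.66 [263.  136.3] [ 0.5163 -0.3568] ang 90.7 ext -0.1011 0.0858 775
tray top 0.98 [112.1 151.9] [0.5612 0.3342]
   tr 0.74 [115.4 151.4] [0.5598 0.3305] ang 163.6 ext -0.1143 0.1145 4799
tray side 0.76 [215.4 302.5] [0.553  0.3348]
tray side 0.73 [259.4 238.4] [0.4682 0.1174]
   tr 0.7 [216.  304.9] [0.5591 0.3333] ang -175.2 ext -0.0933 0.0951 4385
```

View pics/c_syr.png

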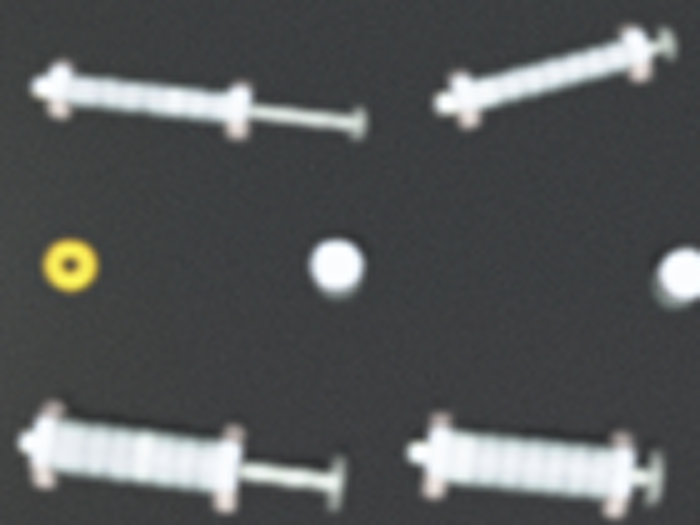

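View pics/c_stand.png

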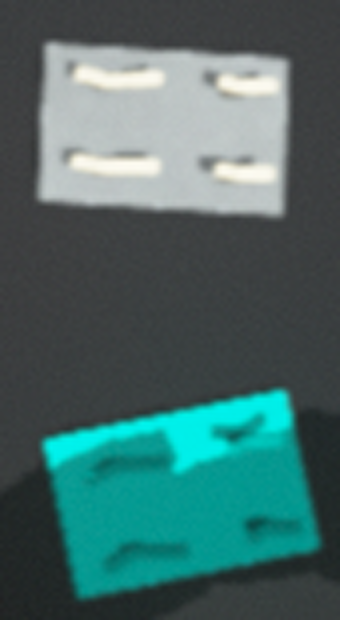

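View pics/c_side.png

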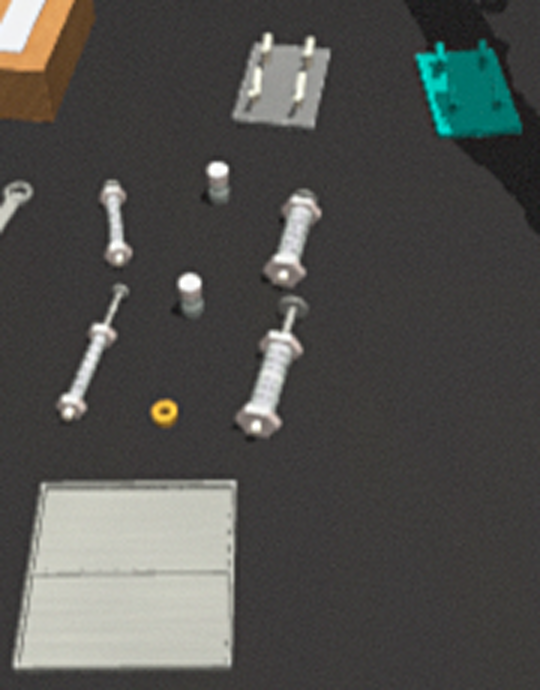

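```bash
python3 - <<'E'
from h import *
c5=lambda p:((np.array(p)+.5)/5-.5)+[165,100]
c4=lambda p:((np.array(p)+.5)/4-.5)+[340,145]
s3=lambda p:((np.array(p)+.5)/3-.5)+[170,110]
w=lambda p:((np.array(p)+.5)*.64-.5)
def rep(n,a,b):
    d=a-b; print(n,'mid',((a+b)/2)[:2].round(4),'len',np.linalg.norm(d).round(4),'ang',np.degrees(np.arctan2(d[1],d[0])).round(1))
for n,a,b,z in (('thin_a',(60,90),(238,111),.012),('thick_a',(47,445),(230,467),.018),('thin_b',(464,100),(636,54),.012),('thick_b',(438,455),(619,473),.018)):
    rep(n,onz('top',c5(a),z),onz('top',c5(b),z))
# side: collars
for n,a,b,z in (('thin_a',(71,405),(102,334),.012),('thick_a',(258,420),(281,346),.018),('thin_b',(118,252),(113,192),.012),('thick_b',(285,268),(301,210),.018)):
    rep(n+' side',onz('side',s3(a),z),onz('side',s3(b),z))
C=[onz('top',c4(p),.01)[:2] for p in ((45,43),(288,60),(284,216),(38,200))]
print('stand',np.mean(C,0).round(4)); 
for i in range(4):
    d=C[i]-C[i-1]; print(np.linalg.norm(d).round(4),np.degrees(np.arctan2(d[1],d[0])).round(1))
C=[onz('side',s3(p),.01)[:2] for p in ((253,43),(330,47),(314,128),(234,120))]
print('stand side',np.mean(C,0).round(4)); 
for i in range(4):
    d=C[i]-C[i-1]; print(np.linalg.norm(d).round(4),np.degrees(np.arctan2(d[1],d[0])).round(1))
for n,p in dict(wideF=(118,77),wideN=(115,165),narF=(248,85),narN=(246,173)).items(): print(n,onz('top',c4(p),.040)[:2].round(4))
C=[onz('top',w(p),.01)[:2] for p in ((119,190),(226,180),(236,289),(127,298))]
print('tray',np.mean(C,0).round(4)); 
for i in range(4):
    d=C[i]-C[i-1]; print(np.linalg.norm(d).round(4),np.degrees(np.arctan2(d[1],d[0])).round(1))
plan(.473,-.07,.2,84)
E
```

```text
thin_a mid [0.6466 0.127 ] len 0.0904 ang 84.7
thick_a mid [0.4663 0.1258] len 0.0914 ang 84.5
thin_b mid [ 0.6643 -0.0755] len 0.0907 ang 106.7
thick_b mid [ 0.467 -0.068] len 0.0906 ang 85.7
thin_a side mid [0.6476 0.1267] len 0.0901 ang 84.3
thick_a side mid [0.4661 0.1257] len 0.0913 ang 83.7
thin_b side mid [ 0.6662 -0.0776] len 0.0952 ang 106.4
thick_b side mid [ 0.4672 -0.0687] len 0.0888 ang 85.8
stand [ 0.5133 -0.3469]
0.0998 -2.1
0.1551 -92.5
0.0992 178.4
0.156 87.7
stand side [ 0.5138 -0.3436]
0.1559 -90.1
0.1002 -178.6
0.1621 89.0
0.0976 -2.2
wideF [ 0.5416 -0.3074]
wideN [ 0.4875 -0.3058]
narF [ 0.5388 -0.3876]
narN [ 0.4846 -0.3863]
tray [0.5575 0.3281]
0.1752 7.0
0.1723 -83.0
0.1778 -172.6
0.1735 96.2
pos [ 0.1846 -0.5971  0.2533] toolx [ 0.  0. -1.] toolz yaw -162.83 t 1.2 grip 0.0855 F [ 0.7  0.2 -0.1]
shift tool mm [  53.3 -418.5 -431.2]
turn about tool x (deg):  -66.8 | turn about tool x (deg):  -246.8 | turn about tool x (deg):  113.2 | q7 -0.15
full rotvec deg [-66.83  -0.    -0.  ]
```

Call:
carry_out([
  {"linear": [0, 0, 0], "turn": [-9, 0, 0], "jaw": 0.3},
  {"linear": [0, 0, 0], "turn": [-9, 0, 0], "jaw": 0.3},
  {"linear": [0, 0, 0], "turn": [-9, 0, 0], "jaw": 0.3},
  {"linear": [0, 0, 0], "turn": [-9, 0, 0], "jaw": 0.3},
  {"linear": [0, 0, 0], "turn": [-9, 0, 0], "jaw": 0.3},
  {"linear": [0, 0, 0], "turn": [-9, 0, 0], "jaw": 0.3},
  {"linear": [0, 0, 0], "turn": [-9, 0, 0], "jaw": 0.3},
  {"linear": [0, 0, 0], "turn": [-4, 0, 0], "jaw": 0.3},
], grip_force=40)

```text
time: 2.2
ee_pos: [0.1844, -0.5972, 0.2534]
eef_rot: [1.255, 1.179, -1.256]
wrist_force: [1.0, -0.6, 0.9]
grip_width: 0.0557
```

```bash
python3 - <<'E'
from h import *
plan(.466,-.25,.2,84.3); print(arm.state()['q'].round(2))
E
```

```text
pos [ 0.1844 -0.5972  0.2534] toolx [-5.e-04 -4.e-04 -1.e+00] toolz yaw -93.63 t 2.2 grip 0.0557 F [ 1.  -0.6  0.9]
shift tool mm [  53.1  259.1 -364.4]
turn about tool x (deg):  2.1 | turn about tool x (deg):  -177.9 | turn about tool x (deg):  182.1 | q7 0.9
full rotvec deg [2.07 0.03 0.03]
[ 1.56  0.54 -0.55  1.5   0.3   1.19  0.9 ]
```

Call:
carry_out([
  {"linear": [0.007, 0.032, -0.045], "turn": [2, 0, 0], "jaw": 0.3},
  {"linear": [0.007, 0.032, -0.045], "turn": [0, 0, 0], "jaw": 0.3},
  {"linear": [0.007, 0.032, -0.045], "turn": [0, 0, 0], "jaw": 0.3},
  {"linear": [0.007, 0.032, -0.045], "turn": [0, 0, 0], "jaw": 0.3},
  {"linear": [0.007, 0.032, -0.045], "turn": [0, 0, 0], "jaw": 0.3},
  {"linear": [0.007, 0.032, -0.045], "turn": [0, 0, 0], "jaw": 0.3},
  {"linear": [0.007, 0.032, -0.045], "turn": [0, 0, 0], "jaw": 0.3},
  {"linear": [0.007, 0.032, -0.045], "turn": [0, 0, 0], "jaw": 0.3},
])

```text
time: 3.2
ee_pos: [0.4793, -0.2609, 0.1955]
eef_rot: [1.288, 1.149, -1.292]
wrist_force: [0.7, -0.8, -0.6]
grip_width: 0.0557
```

```bash
python3 - <<'E'
from h import *
plan(.4662,.1258,.12,84.3); print(arm.state()['q'].round(2))
E
```

```text
pos [ 0.4793 -0.2609  0.1955] toolx [ 0.002  -0.0055 -1.    ] toolz yaw -96.42 t 3.2 grip 0.0557 F [ 0.7 -0.8 -0.6]
shift tool mm [  73.3  -56.4 -383.2]
turn about tool x (deg):  -0.7 | turn about tool x (deg):  -180.7 | turn about tool x (deg):  179.3 | q7 0.02
full rotvec deg [-0.72  0.3  -0.15]
[ 0.83  0.48 -0.57  1.8   0.32  0.96  0.02]
```

Call:
carry_out([
  {"linear": [0.0, -0.008, -0.055], "turn": [-0.7, 0.3, 0], "jaw": 0.3},
  {"linear": [0.0, -0.008, -0.055], "turn": [0, 0, 0], "jaw": 0.3},
  {"linear": [0.01, -0.008, -0.055], "turn": [0, 0, 0], "jaw": 0.3},
  {"linear": [0.015, -0.008, -0.055], "turn": [0, 0, 0], "jaw": 0.3},
  {"linear": [0.015, -0.008, -0.055], "turn": [0, 0, 0], "jaw": 0.3},
  {"linear": [0.015, -0.008, -0.055], "turn": [0, 0, 0], "jaw": 0.3},
  {"linear": [0.015, -0.008, -0.05], "turn": [0, 0, 0], "jaw": 0.3},
  {"linear": [0.0, 0, 0], "turn": [0, 0, 0], "jaw": 0.3},
])

```text
time: 4.2
ee_pos: [0.4658, 0.1404, 0.1248]
eef_rot: [1.286, 1.159, -1.266]
wrist_force: [0.9, -0.5, -0.4]
grip_width: 0.0556
```

```bash
python3 - <<'E'
from h import *
plan(.4662,.1258,.032,84.3); print(arm.state()['q'].round(2))
E
```

```text
pos [0.4658 0.1404 0.1248] toolx [ 0.0121  0.0041 -0.9999] toolz yaw -95.32 t 4.2 grip 0.0556 F [ 0.9 -0.5 -0.4]
shift tool mm [92.7  0.7 14.9]
turn about tool x (deg):  0.4 | turn about tool x (deg):  -179.6 | turn about tool x (deg):  180.4 | q7 -0.86
full rotvec deg [ 0.38 -0.3  -0.67]
[ 0.04  0.49 -0.56  2.04  0.39  0.71 -0.86]
```

Call:
carry_out([
  {"linear": [0.0, 0.0, 0.015], "turn": [0.4, -0.3, -0.7], "jaw": 0.3},
  {"linear": [0.03, 0, 0], "turn": [0, 0, 0], "jaw": 0.3},
  {"linear": [0.03, 0, 0], "turn": [0, 0, 0], "jaw": 0.3},
  {"linear": [0.01, 0, 0], "turn": [0, 0, 0], "jaw": 0.3},
  {"linear": [0.0, 0, 0], "turn": [0, 0, 0], "jaw": 0.3},
])

```text
time: 4.82
ee_pos: [0.4668, 0.1143, 0.0547]
eef_rot: [1.288, 1.15, -1.294]
wrist_force: [0.3, 0.5, 0.6]
grip_width: 0.0556
```

```bash
python3 - <<'E'
from h import *
plan(.4662,.1258,.030,84.3)
def crop(im,x0,y0,x1,y1,k,n): cv2.imwrite(n,cv2.resize(im[y0:y1,x0:x1,::-1],None,fx=k,fy=k,interpolation=cv2.INTER_CUBIC))
crop(capture('side'),190,150,350,290,5,'pics/g1.png')
E
```

```text
pos [0.4668 0.1143 0.0547] toolx [ 1.0e-04 -5.4e-03 -1.0e+00] toolz yaw -96.46 t 4.83 grip 0.0556 F [0.3 0.5 0.6]
shift tool mm [ 24.6  -1.9 -11.4]
turn about tool x (deg):  -0.8 | turn about tool x (deg):  -180.8 | turn about tool x (deg):  179.2 | q7 -0.93
full rotvec deg [-0.76  0.31 -0.04]
```

View pics/g1.png

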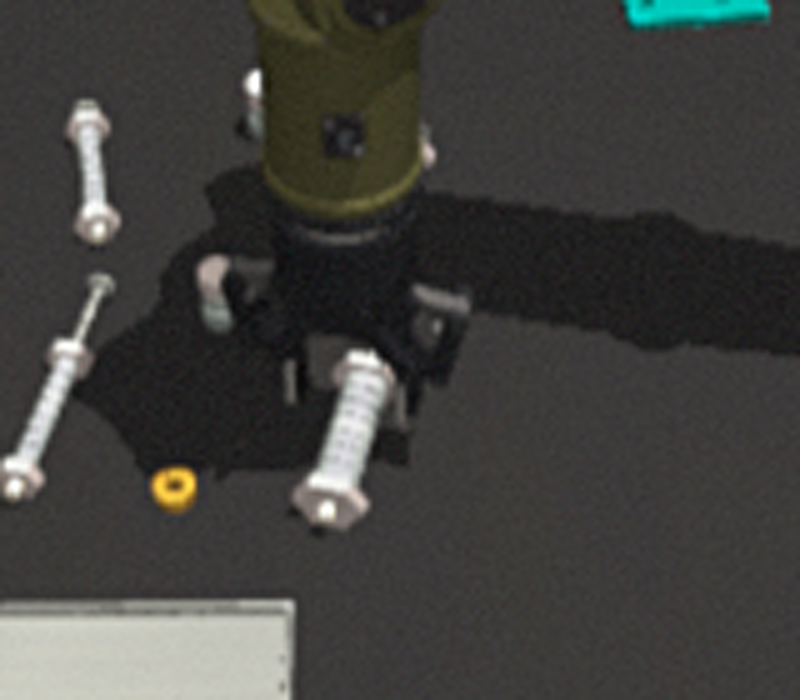

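Call:
carry_out([
  {"linear": [0.0, -0.002, -0.011], "turn": [-0.7, 0.3, 0], "jaw": 0.3},
  {"linear": [0.0, 0, 0], "turn": [0, 0, 0], "jaw": 0.3},
  {"linear": [0.012, 0, 0], "turn": [0, 0, 0], "jaw": 0.3},
  {"linear": [0.01, 0, 0], "turn": [0, 0, 0], "jaw": 0.3},
  {"linear": [0.0, 0, 0], "turn": [0, 0, 0], "jaw": 0.3},
])

```text
time: 5.5
ee_pos: [0.4675, 0.1266, 0.0336]
eef_rot: [1.286, 1.158, -1.278]
wrist_force: [-0.1, 1.0, -0.1]
grip_width: 0.0553
```

```bash
python3 - <<'E'
from h import *
plan(.4662,.1258,.030,84.3)
E
```

```text
pos [0.4675 0.1266 0.0336] toolx [ 0.0049  0.001  -1.    ] toolz yaw -95.72 t 5.5 grip 0.0553 F [-0.1  1.  -0.1]
shift tool mm [ 3.6 -1.2  0.9]
turn about tool x (deg):  -0.0 | turn about tool x (deg):  -180.0 | turn about tool x (deg):  180.0 | q7 -0.97
full rotvec deg [-0.02 -0.09 -0.28]
```

Good; correct the last millimetres and close.

Call:
carry_out([
  {"linear": [0.003, -0.001, 0], "turn": [0, 0, 0], "jaw": 0.3},
  {"linear": [0, 0, 0], "turn": [0, 0, 0], "jaw": -0.8},
  {"linear": [0, 0, 0], "turn": [0, 0, 0], "jaw": -0.8},
  {"linear": [0, 0, 0], "turn": [0, 0, 0], "jaw": -0.8},
  {"linear": [0, 0, 0], "turn": [0, 0, 0], "jaw": -0.8},
  {"linear": [0, 0, 0], "turn": [0, 0, 0], "jaw": -0.8},
])

```text
time: 6.25
ee_pos: [0.4664, 0.1266, 0.0306]
eef_rot: [1.285, 1.158, -1.278]
wrist_force: [-0.3, -0.0, -1.1]
grip_width: 0.0246
```

```bash
python3 - <<'E'
from h import *
plan(.4662,.1258,.030,84.3)
def crop(im,x0,y0,x1,y1,k,n): cv2.imwrite(n,cv2.resize(im[y0:y1,x0:x1,::-1],None,fx=k,fy=k,interpolation=cv2.INTER_CUBIC))
crop(capture('side'),190,150,350,290,5,'pics/g2.png')
E
```

```text
pos [0.4664 0.1266 0.0306] toolx [ 4.8e-03  8.0e-04 -1.0e+00] toolz yaw -95.72 t 6.25 grip 0.0246 F [-0.3 -0.  -1.1]
shift tool mm [ 0.6 -0.1  0.8]
turn about tool x (deg):  -0.0 | turn about tool x (deg):  -180.0 | turn about tool x (deg):  180.0 | q7 -0.97
full rotvec deg [-0.02 -0.07 -0.27]
```

View pics/g2.png

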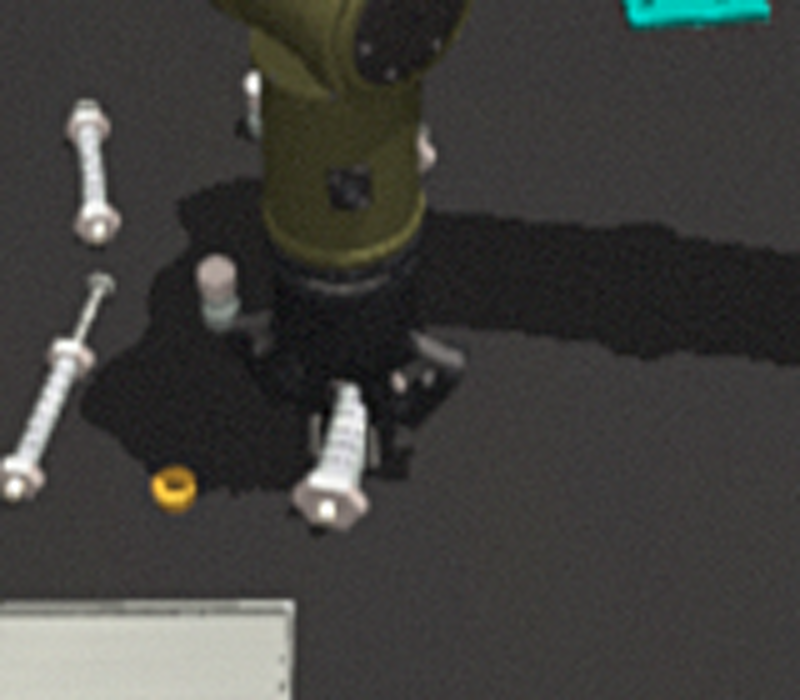

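Call:
carry_out([
  {"linear": [-0.02, 0, 0], "turn": [0, 0, 0], "jaw": -0.8},
  {"linear": [-0.04, 0, 0], "turn": [0, 0, 0], "jaw": -0.8},
  {"linear": [-0.04, 0, 0], "turn": [0, 0, 0], "jaw": -0.8},
  {"linear": [-0.02, 0, 0], "turn": [0, 0, 0], "jaw": -0.8},
  {"linear": [0, 0, 0], "turn": [0, 0, 0], "jaw": -0.8},
])

```text
time: 6.92
ee_pos: [0.4652, 0.1264, 0.1533]
eef_rot: [1.284, 1.159, -1.28]
wrist_force: [0.8, -0.0, -1.7]
grip_width: 0.0241
```

```bash
python3 - <<'E'
from h import *
plan(.5146,-.3068,.16,-2)
E
```

```text
pos [0.4652 0.1264 0.1533] toolx [ 2.5e-03  4.0e-04 -1.0e+00] toolz yaw -95.7 t 6.92 grip 0.0241 F [ 0.8 -0.  -1.7]
shift tool mm [ -6.8  92.2 426.1]
turn about tool x (deg):  86.3 | turn about tool x (deg):  -93.7 | turn about tool x (deg):  266.3 | q7 -0.8
full rotvec deg [86.3  -0.13 -0.09]
```

Call:
carry_out([
  {"linear": [0, 0.005, 0.03], "turn": [0, 0, 0], "jaw": -0.8},
  {"linear": [0, 0.013, 0.055], "turn": [0, 0, 0], "jaw": -0.8},
  {"linear": [0, 0.013, 0.055], "turn": [0, 0, 0], "jaw": -0.8},
  {"linear": [-0.003, 0.013, 0.055], "turn": [0, 0, 0], "jaw": -0.8},
  {"linear": [-0.003, 0.013, 0.055], "turn": [0, 0, 0], "jaw": -0.8},
  {"linear": [0, 0.013, 0.055], "turn": [0, 0, 0], "jaw": -0.8},
  {"linear": [0, 0.013, 0.055], "turn": [0, 0, 0], "jaw": -0.8},
  {"linear": [0, 0.005, 0.03], "turn": [0, 0, 0], "jaw": -0.8},
])

```text
time: 7.92
ee_pos: [0.5138, -0.2792, 0.1484]
eef_rot: [1.277, 1.173, -1.279]
wrist_force: [0.4, 1.1, -1.6]
grip_width: 0.025
```

Call:
carry_out([
  {"linear": [0, 0, 0], "turn": [6, 0, 0], "jaw": -0.8},
  {"linear": [0, 0, 0], "turn": [10, 0, 0], "jaw": -0.8},
  {"linear": [0, 0, 0], "turn": [10, 0, 0], "jaw": -0.8},
  {"linear": [0, 0, 0], "turn": [10, 0, 0], "jaw": -0.8},
  {"linear": [0, 0, 0], "turn": [10, 0, 0], "jaw": -0.8},
  {"linear": [0, 0, 0], "turn": [10, 0, 0], "jaw": -0.8},
  {"linear": [0, 0, 0], "turn": [10, 0, 0], "jaw": -0.8},
  {"linear": [0, 0, 0], "turn": [9, 0, 0], "jaw": -0.8},
])

```text
time: 8.93
ee_pos: [0.5067, -0.2828, 0.1327]
eef_rot: [2.137, 0.143, -2.192]
wrist_force: [-0.0, 0.5, -0.9]
grip_width: 0.0247
```

```bash
python3 - <<'E'
from h import *
plan(.5146,-.3068,.12,-2)
E
```

```text
pos [ 0.5067 -0.2828  0.1327] toolx [-0.0258  0.0099 -0.9996] toolz yaw -173.08 t 8.93 grip 0.0247 F [-0.   0.5 -0.9]
shift tool mm [12.3 25.  -5.3]
turn about tool x (deg):  8.9 | turn about tool x (deg):  -171.1 | turn about tool x (deg):  188.9 | q7 -1.11
full rotvec deg [8.91 1.45 0.63]
```

Call:
carry_out([
  {"linear": [0, 0.012, -0.002], "turn": [4.5, 0.7, 0.3], "jaw": -0.8},
  {"linear": [0, 0.012, -0.002], "turn": [4, 0.7, 0.3], "jaw": -0.8},
  {"linear": [0, 0, 0], "turn": [0, 0, 0], "jaw": -0.8},
  {"linear": [0, 0, 0], "turn": [0, 0, 0], "jaw": -0.8},
])

```text
time: 9.43
ee_pos: [0.5104, -0.3048, 0.1264]
eef_rot: [-2.194, 0.032, 2.215]
wrist_force: [0.0, 1.1, -1.5]
grip_width: 0.0246
```

```bash
python3 - <<'E'
from h import *
plan(.5146,-.3068,.052,-2)
def crop(im,x0,y0,x1,y1,k,n): cv2.imwrite(n,cv2.resize(im[y0:y1,x0:x1,::-1],None,fx=k,fy=k,interpolation=cv2.INTER_CUBIC))
crop(capture('side'),220,80,380,220,5,'pics/g3.png')
E
```

```text
pos [ 0.5104 -0.3048  0.1264] toolx [-0.0095  0.0023 -1.    ] toolz yaw 178.24 t 9.43 grip 0.0246 F [ 0.   1.1 -1.5]
shift tool mm [74.3  2.  -5. ]
turn about tool x (deg):  0.2 | turn about tool x (deg):  -179.8 | turn about tool x (deg):  180.2 | q7 -1.21
full rotvec deg [0.24 0.55 0.11]
```

View pics/g3.png

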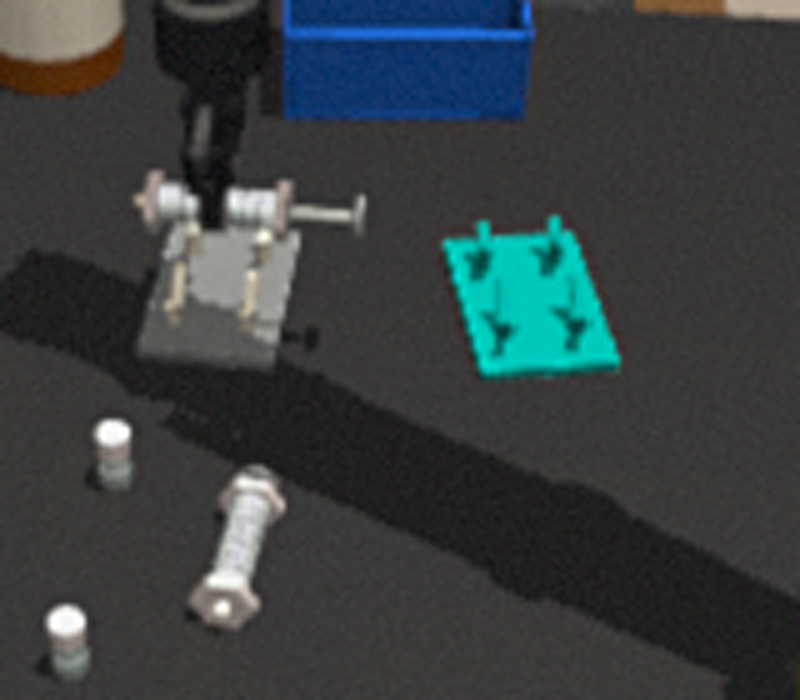

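Call:
carry_out([
  {"linear": [0.015, 0.002, -0.005], "turn": [0, 0.5, 0], "jaw": -0.8},
  {"linear": [0.02, 0, 0], "turn": [0, 0, 0], "jaw": -0.8},
  {"linear": [0.01, 0, 0], "turn": [0, 0, 0], "jaw": -0.8},
  {"linear": [0, 0, 0], "turn": [0, 0, 0], "jaw": -0.8},
])

```text
time: 9.98
ee_pos: [0.5157, -0.3059, 0.0777]
eef_rot: [-2.205, 0.027, 2.206]
wrist_force: [-0.4, 0.4, -1.4]
grip_width: 0.0247
```

```bash
python3 - <<'E'
from h import *
plan(.5146,-.3068,.052,-2)
E
```

```text
pos [ 0.5157 -0.3059  0.0777] toolx [-4.0e-04  3.1e-03 -1.0e+00] toolz yaw 178.41 t 9.97 grip 0.0247 F [-0.4  0.4 -1.4]
shift tool mm [25.7  1.   1. ]
turn about tool x (deg):  0.4 | turn about tool x (deg):  -179.6 | turn about tool x (deg):  180.4 | q7 -1.21
full rotvec deg [0.4  0.03 0.17]
```

Call:
carry_out([
  {"linear": [0.01, 0.001, 0.001], "turn": [0.4, 0, 0], "jaw": -0.8},
  {"linear": [0.01, 0, 0], "turn": [0, 0, 0], "jaw": -0.8},
  {"linear": [0.004, 0, 0], "turn": [0, 0, 0], "jaw": -0.8},
  {"linear": [0, 0, 0], "turn": [0, 0, 0], "jaw": -0.8},
])

```text
time: 10.48
ee_pos: [0.5152, -0.3072, 0.0528]
eef_rot: [-2.204, 0.036, 2.201]
wrist_force: [0.1, 0.7, -1.6]
grip_width: 0.0247
```

```bash
python3 - <<'E'
from h import *
plan(.5146,-.3068,.051,-2)
def crop(im,x0,y0,x1,y1,k,n): cv2.imwrite(n,cv2.resize(im[y0:y1,x0:x1,::-1],None,fx=k,fy=k,interpolation=cv2.INTER_CUBIC))
crop(capture('side'),220,80,380,220,5,'pics/g4.png')
E
```

```text
pos [ 0.5152 -0.3072  0.0528] toolx [ 0.0011  0.0023 -1.    ] toolz yaw 177.98 t 10.47 grip 0.0247 F [ 0.1  0.7 -1.6]
shift tool mm [ 1.8 -0.4  0.6]
turn about tool x (deg):  -0.0 | turn about tool x (deg):  -180.0 | turn about tool x (deg):  180.0 | q7 -1.22
full rotvec deg [-0.02 -0.06  0.13]
```

View pics/g4.png

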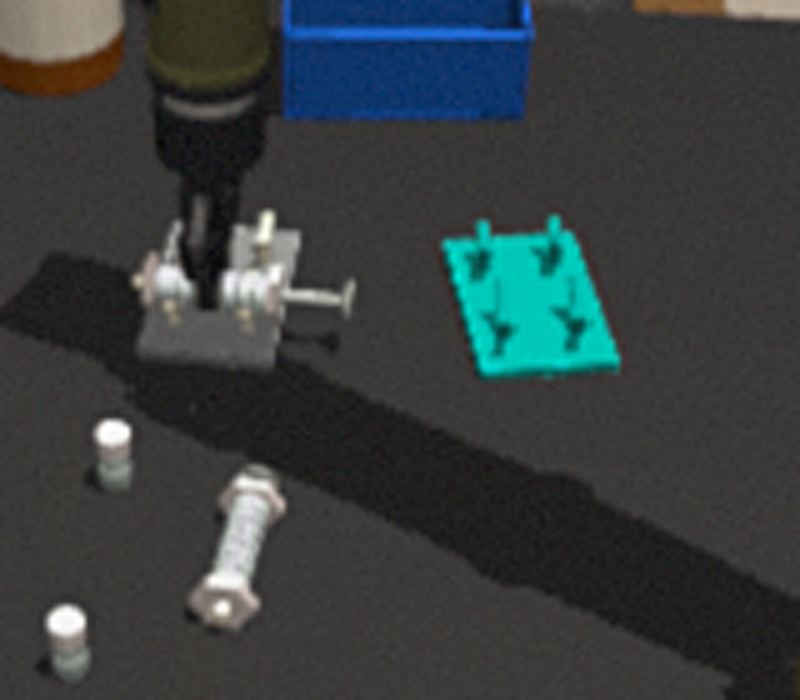

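Call:
carry_out([
  {"linear": [0.0015, 0, 0], "turn": [0, 0, 0], "jaw": -0.8},
  {"linear": [0, 0, 0], "turn": [0, 0, 0], "jaw": -0.8},
  {"linear": [0, 0, 0], "turn": [0, 0, 0], "jaw": -0.3},
  {"linear": [0, 0, 0], "turn": [0, 0, 0], "jaw": -0.1},
  {"linear": [0, 0, 0], "turn": [0, 0, 0], "jaw": 0.0},
  {"linear": [-0.02, 0, 0], "turn": [0, 0, 0], "jaw": 0.0},
  {"linear": [-0.04, 0, 0], "turn": [0, 0, 0], "jaw": 0.0},
  {"linear": [-0.04, 0, 0], "turn": [0, 0, 0], "jaw": 0.0},
])

```text
time: 11.52
ee_pos: [0.514, -0.3068, 0.1519]
eef_rot: [-2.199, 0.034, 2.205]
wrist_force: [0.2, -0.7, 0.1]
grip_width: 0.0428
```

```bash
python3 - <<'E'
from h import *
plan(.467,-.0683,.12,85.7)
def crop(im,x0,y0,x1,y1,k,n): cv2.imwrite(n,cv2.resize(im[y0:y1,x0:x1,::-1],None,fx=k,fy=k,interpolation=cv2.INTER_CUBIC))
crop(capture('side'),220,80,380,220,5,'pics/g5.png')
E
```

```text
pos [ 0.514  -0.3068  0.1519] toolx [-0.0027  0.0045 -1.    ] toolz yaw 178.0 t 11.53 grip 0.0428 F [ 0.2 -0.7  0.1]
shift tool mm [  33.1 -236.6   55.2]
turn about tool x (deg):  -87.7 | turn about tool x (deg):  -267.7 | turn about tool x (deg):  92.3 | q7 -1.2
full rotvec deg [-8.77e+01 -6.00e-02  3.30e-01]
```

View pics/g5.png

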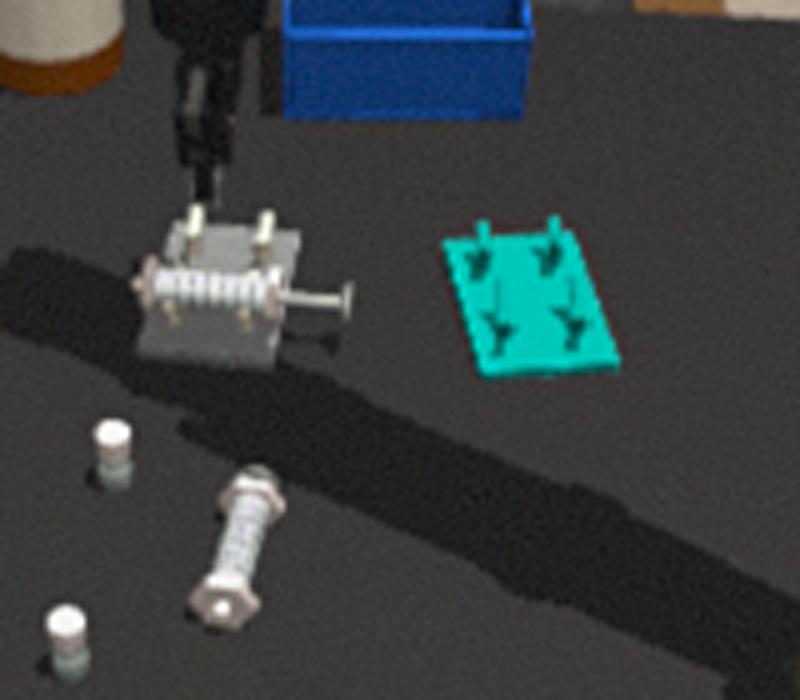

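Call:
carry_out([
  {"linear": [0, 0, 0], "turn": [-10.5, 0, 0], "jaw": 0.3},
  {"linear": [0, 0, 0], "turn": [-10.5, 0, 0], "jaw": 0.3},
  {"linear": [0, 0, 0], "turn": [-10.5, 0, 0], "jaw": 0.3},
  {"linear": [0, 0, 0], "turn": [-10.5, 0, 0], "jaw": 0.3},
  {"linear": [0, 0, 0], "turn": [-10.5, 0, 0], "jaw": 0.3},
  {"linear": [0, 0, 0], "turn": [-10.5, 0, 0], "jaw": 0.3},
  {"linear": [0, 0, 0], "turn": [-10.5, 0, 0], "jaw": 0.3},
  {"linear": [0, 0, 0], "turn": [-10.5, 0, 0], "jaw": 0.3},
])

```text
time: 12.58
ee_pos: [0.5169, -0.3086, 0.1598]
eef_rot: [1.288, 1.149, -1.281]
wrist_force: [-0.1, -0.3, 0.6]
grip_width: 0.0556
```

```bash
python3 - <<'E'
from h import *
plan(.467,-.0683,.08,85.7)
E
```

```text
pos [ 0.5169 -0.3086  0.1598] toolx [ 0.0084 -0.0033 -1.    ] toolz yaw -96.01 t 12.57 grip 0.0556 F [-0.1 -0.3  0.6]
shift tool mm [  78.6  -75.5 -233.9]
turn about tool x (deg):  -1.7 | turn about tool x (deg):  -181.7 | turn about tool x (deg):  178.3 | q7 0.03
full rotvec deg [-1.71  0.14 -0.5 ]
```

Call:
carry_out([
  {"linear": [0, -0.018, -0.055], "turn": [-1.7, 0, -0.5], "jaw": 0.3},
  {"linear": [0, -0.018, -0.055], "turn": [0, 0, 0], "jaw": 0.3},
  {"linear": [0.015, -0.018, -0.055], "turn": [0, 0, 0], "jaw": 0.3},
  {"linear": [0.025, -0.012, -0.04], "turn": [0, 0, 0], "jaw": 0.3},
  {"linear": [0.025, -0.005, -0.015], "turn": [0, 0, 0], "jaw": 0.3},
  {"linear": [0, 0, 0], "turn": [0, 0, 0], "jaw": 0.3},
  {"linear": [0, 0, 0], "turn": [0, 0, 0], "jaw": 0.3},
])

```text
time: 13.45
ee_pos: [0.4643, -0.0797, 0.0934]
eef_rot: [1.265, 1.167, -1.261]
wrist_force: [-0.0, -0.1, 0.2]
grip_width: 0.0555
```

```bash
python3 - <<'E'
from h import *
plan(.467,-.0683,.03,85.7)
E
```

```text
pos [ 0.4643 -0.0797  0.0934] toolx [ 0.0055 -0.0028 -1.    ] toolz yaw -94.28 t 13.45 grip 0.0555 F [-0.  -0.1  0.2]
shift tool mm [ 63.4   1.4 -11.8]
turn about tool x (deg):  0.0 | turn about tool x (deg):  -180.0 | turn about tool x (deg):  180.0 | q7 -0.43
full rotvec deg [ 0.03  0.14 -0.33]
```

Call:
carry_out([
  {"linear": [0, 0.001, -0.011], "turn": [0, 0, -0.3], "jaw": 0.3},
  {"linear": [0.02, 0, 0], "turn": [0, 0, 0], "jaw": 0.3},
  {"linear": [0.02, 0, 0], "turn": [0, 0, 0], "jaw": 0.3},
  {"linear": [0.015, 0, 0], "turn": [0, 0, 0], "jaw": 0.3},
  {"linear": [0, 0, 0], "turn": [0, 0, 0], "jaw": 0.3},
])

```text
time: 14.08
ee_pos: [0.4714, -0.071, 0.0407]
eef_rot: [1.271, 1.16, -1.265]
wrist_force: [0.4, 0.8, 0.5]
grip_width: 0.0558
```

```bash
python3 - <<'E'
from h import *
plan(.467,-.0683,.03,85.7)
E
```

```text
pos [ 0.4714 -0.071   0.0407] toolx [ 0.0085 -0.0038 -1.    ] toolz yaw -94.73 t 14.07 grip 0.0558 F [0.4 0.8 0.5]
shift tool mm [10.6 -4.8 -2.4]
turn about tool x (deg):  -0.4 | turn about tool x (deg):  -180.4 | turn about tool x (deg):  179.6 | q7 -0.54
full rotvec deg [-0.43  0.18 -0.5 ]
```

Call:
carry_out([
  {"linear": [0.005, -0.004, -0.002], "turn": [-0.4, 0, -0.5], "jaw": 0.3},
  {"linear": [0.004, 0, 0], "turn": [0, 0, 0], "jaw": 0.3},
  {"linear": [0, 0, 0], "turn": [0, 0, 0], "jaw": 0.3},
])

```text
time: 14.45
ee_pos: [0.4688, -0.0688, 0.0327]
eef_rot: [1.264, 1.168, -1.265]
wrist_force: [0.2, 0.2, -0.5]
grip_width: 0.0553
```

```bash
python3 - <<'E'
from h import *
plan(.467,-.0683,.03,85.7)
E
```

```text
pos [ 0.4688 -0.0688  0.0327] toolx [ 0.002  -0.0034 -1.    ] toolz yaw -94.37 t 14.45 grip 0.0553 F [ 0.2  0.2 -0.5]
shift tool mm [ 2.7 -1.8 -0.4]
turn about tool x (deg):  -0.1 | turn about tool x (deg):  -180.1 | turn about tool x (deg):  179.9 | q7 -0.55
full rotvec deg [-0.07  0.18 -0.13]
```

Call:
carry_out([
  {"linear": [0.002, -0.002, 0], "turn": [0, 0, 0], "jaw": 0.3},
  {"linear": [0, 0, 0], "turn": [0, 0, 0], "jaw": -0.8},
  {"linear": [0, 0, 0], "turn": [0, 0, 0], "jaw": -0.8},
  {"linear": [0, 0, 0], "turn": [0, 0, 0], "jaw": -0.8},
  {"linear": [0, 0, 0], "turn": [0, 0, 0], "jaw": -0.8},
  {"linear": [-0.02, 0, 0], "turn": [0, 0, 0], "jaw": -0.8},
  {"linear": [-0.03, 0, 0], "turn": [0, 0, 0], "jaw": -0.8},
  {"linear": [-0.03, 0, 0], "turn": [0, 0, 0], "jaw": -0.8},
])

```text
time: 15.45
ee_pos: [0.465, -0.0682, 0.111]
eef_rot: [1.261, 1.172, -1.268]
wrist_force: [-0.3, -0.0, -0.3]
grip_width: 0.0247
```

```bash
python3 - <<'E'
from h import *
plan(.5626,.2859,.12,6.9)
def crop(im,x0,y0,x1,y1,k,n): cv2.imwrite(n,cv2.resize(im[y0:y1,x0:x1,::-1],None,fx=k,fy=k,interpolation=cv2.INTER_CUBIC))
crop(capture('side'),190,100,350,240,5,'pics/g6.png')
E
```

```text
pos [ 0.465  -0.0682  0.111 ] toolx [-0.0029 -0.0026 -1.    ] toolz yaw -94.34 t 15.45 grip 0.0247 F [-0.3 -0.  -0.3]
shift tool mm [ -10.2   70.5 -360.4]
turn about tool x (deg):  78.8 | turn about tool x (deg):  -101.2 | turn about tool x (deg):  258.8 | q7 -0.43
full rotvec deg [7.876e+01 2.400e-01 2.000e-02]
```

View pics/g6.png

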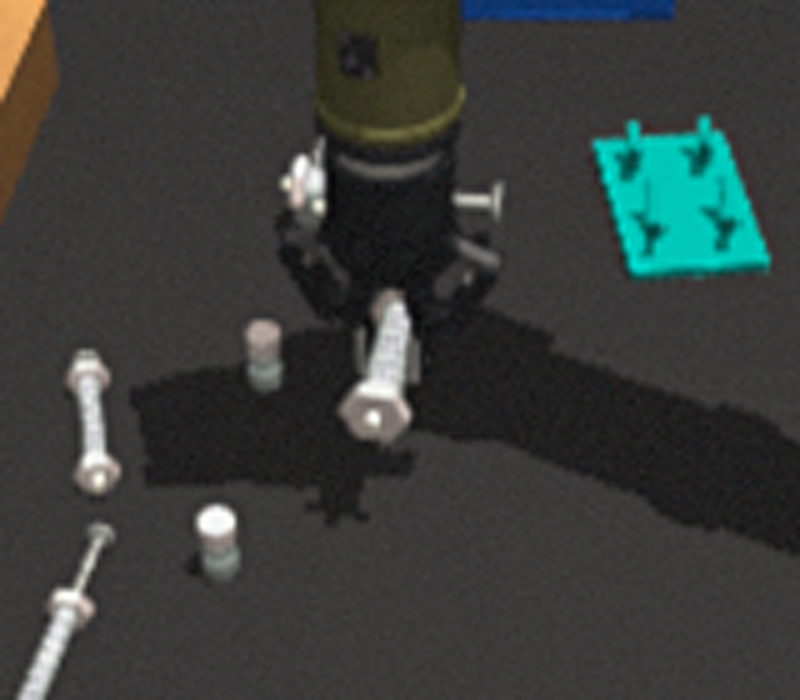

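Call:
carry_out([
  {"linear": [-0.005, 0.006, -0.03], "turn": [0, 0, 0], "jaw": -0.8},
  {"linear": [-0.005, 0.01, -0.055], "turn": [0, 0, 0], "jaw": -0.8},
  {"linear": [-0.005, 0.011, -0.055], "turn": [0, 0, 0], "jaw": -0.8},
  {"linear": [0, 0.011, -0.055], "turn": [0, 0, 0], "jaw": -0.8},
  {"linear": [0, 0.011, -0.055], "turn": [0, 0, 0], "jaw": -0.8},
  {"linear": [0, 0.011, -0.055], "turn": [0, 0, 0], "jaw": -0.8},
  {"linear": [0, 0.008, -0.035], "turn": [0, 0, 0], "jaw": -0.8},
  {"linear": [0, 0, 0], "turn": [-5, 0, 0], "jaw": -0.8},
])

```text
time: 16.5
ee_pos: [0.5641, 0.2741, 0.1266]
eef_rot: [1.202, 1.207, -1.205]
wrist_force: [0.9, -0.9, -1.1]
grip_width: 0.0242
```

Call:
carry_out([
  {"linear": [0, 0, 0], "turn": [-10.5, 0, 0], "jaw": -0.8},
  {"linear": [0, 0, 0], "turn": [-10.5, 0, 0], "jaw": -0.8},
  {"linear": [0, 0, 0], "turn": [-10.5, 0, 0], "jaw": -0.8},
  {"linear": [0, 0, 0], "turn": [-10.5, 0, 0], "jaw": -0.8},
  {"linear": [0, 0, 0], "turn": [-10.5, 0, 0], "jaw": -0.8},
  {"linear": [0, 0, 0], "turn": [-10.5, 0, 0], "jaw": -0.8},
  {"linear": [0, 0, 0], "turn": [-10.5, 0, 0], "jaw": -0.8},
  {"linear": [0, 0, 0], "turn": [-10.5, 0, 0], "jaw": -0.8},
])

```text
time: 17.5
ee_pos: [0.5624, 0.2738, 0.1221]
eef_rot: [0.044, 1.572, -0.057]
wrist_force: [-0.3, -0.7, -1.9]
grip_width: 0.0243
```

```bash
python3 - <<'E'
from h import *
plan(.5626,.2859,.08,6.9)
E
```

```text
pos [0.5624 0.2738 0.1221] toolx [-0.0023 -0.0086 -1.    ] toolz yaw -3.69 t 17.5 grip 0.0243 F [-0.3 -0.7 -1.9]
shift tool mm [42.  12.4 -0.5]
turn about tool x (deg):  -10.6 | turn about tool x (deg):  -190.6 | turn about tool x (deg):  169.4 | q7 0.37
full rotvec deg [-10.59  -0.15   0.49]
```

Call:
carry_out([
  {"linear": [0, 0.006, 0], "turn": [-5, 0, 0], "jaw": -0.8},
  {"linear": [0.01, 0.006, 0], "turn": [-5, 0, 0], "jaw": -0.8},
  {"linear": [0.03, 0, 0], "turn": [0, 0, 0], "jaw": -0.8},
  {"linear": [0.02, 0, 0], "turn": [0, 0, 0], "jaw": -0.8},
  {"linear": [0, 0, 0], "turn": [0, 0, 0], "jaw": -0.8},
])

```text
time: 18.12
ee_pos: [0.5625, 0.2841, 0.058]
eef_rot: [-0.1, 1.574, 0.084]
wrist_force: [0.6, 0.2, -0.5]
grip_width: 0.0246
```

```bash
python3 - <<'E'
from h import *
plan(.5626,.2859,.034,6.9)
def crop(im,x0,y0,x1,y1,k,n): cv2.imwrite(n,cv2.resize(im[y0:y1,x0:x1,::-1],None,fx=k,fy=k,interpolation=cv2.INTER_CUBIC))
crop(capture('side'),150,220,310,360,5,'pics/g7.png')
E
```

```text
pos [0.5625 0.2841 0.058 ] toolx [-0.0045 -0.0101 -0.9999] toolz yaw 6.7 t 18.12 grip 0.0246 F [ 0.6  0.2 -0.5]
shift tool mm [24.   2.   0.5]
turn about tool x (deg):  -0.2 | turn about tool x (deg):  -180.2 | turn about tool x (deg):  179.8 | q7 0.46
full rotvec deg [-0.19 -0.32  0.55]
```

View pics/g7.png

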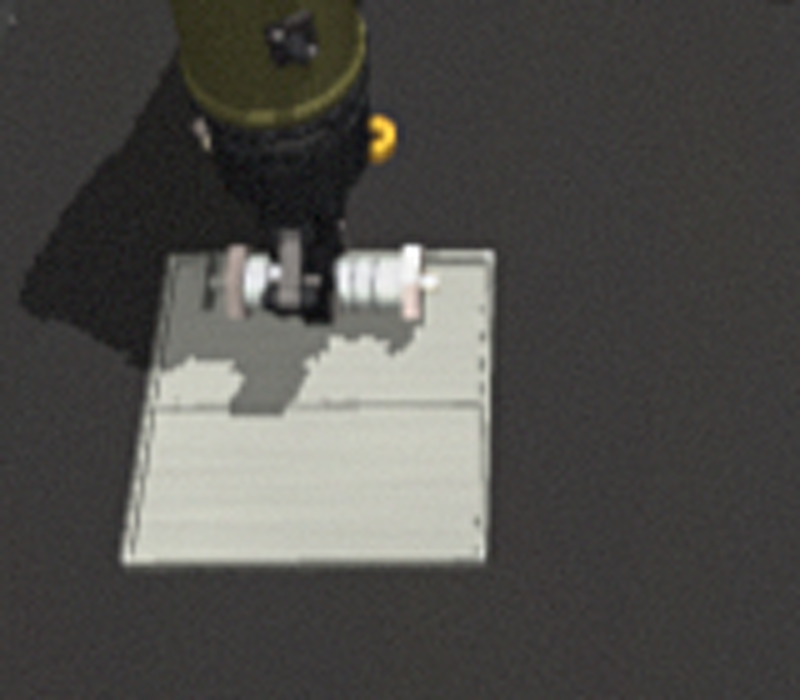

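Call:
carry_out([
  {"linear": [0.01, 0.002, 0], "turn": [0, -0.3, 0.5], "jaw": -0.8},
  {"linear": [0.01, 0, 0], "turn": [0, 0, 0], "jaw": -0.8},
  {"linear": [0.002, 0, 0], "turn": [0, 0, 0], "jaw": -0.8},
  {"linear": [0, 0, 0], "turn": [0, 0, 0], "jaw": -0.8},
])

```text
time: 18.68
ee_pos: [0.5635, 0.2872, 0.0376]
eef_rot: [-0.09, 1.565, 0.093]
wrist_force: [0.2, -0.1, -0.4]
grip_width: 0.0244
```

```bash
python3 - <<'E'
from h import *
plan(.5626,.2859,.034,6.9)
E
```

```text
pos [0.5635 0.2872 0.0376] toolx [ 0.0038  0.002  -1.    ] toolz yaw 6.68 t 18.68 grip 0.0244 F [ 0.2 -0.1 -0.4]
shift tool mm [ 3.5 -1.2 -1.1]
turn about tool x (deg):  -0.2 | turn about tool x (deg):  -180.2 | turn about tool x (deg):  179.8 | q7 0.43
full rotvec deg [-0.22  0.23 -0.09]
```

Call:
carry_out([
  {"linear": [0.002, 0, 0], "turn": [0, 0, 0], "jaw": -0.8},
  {"linear": [0.001, 0, 0], "turn": [0, 0, 0], "jaw": -0.8},
  {"linear": [0, 0, 0], "turn": [0, 0, 0], "jaw": -0.3},
  {"linear": [0, 0, 0], "turn": [0, 0, 0], "jaw": -0.1},
  {"linear": [0, 0, 0], "turn": [0, 0, 0], "jaw": 0.0},
  {"linear": [-0.02, 0, 0], "turn": [0, 0, 0], "jaw": 0.0},
  {"linear": [-0.04, 0, 0], "turn": [0, 0, 0], "jaw": 0.0},
  {"linear": [-0.04, 0, 0], "turn": [0, 0, 0], "jaw": 0.0},
])

```text
time: 19.68
ee_pos: [0.5623, 0.2868, 0.1378]
eef_rot: [-0.091, 1.568, 0.093]
wrist_force: [-0.4, 0.2, 0.1]
grip_width: 0.0427
```

```bash
python3 - <<'E'
from h import *
plan(.647,.1268,.12,84.5)
def crop(im,x0,y0,x1,y1,k,n): cv2.imwrite(n,cv2.resize(im[y0:y1,x0:x1,::-1],None,fx=k,fy=k,interpolation=cv2.INTER_CUBIC))
crop(capture('side'),150,200,310,340,5,'pics/g8.png')
E
```

```text
pos [0.5623 0.2868 0.1378] toolx [ 9.0e-04  1.4e-03 -1.0e+00] toolz yaw 6.73 t 19.68 grip 0.0427 F [-0.4  0.2  0.1]
shift tool mm [  17.7 -168.9   65.4]
turn about tool x (deg):  -77.8 | turn about tool x (deg):  -257.8 | turn about tool x (deg):  102.2 | q7 0.53
full rotvec deg [-7.777e+01  1.000e-01 -2.000e-02]
```

View pics/g8.png

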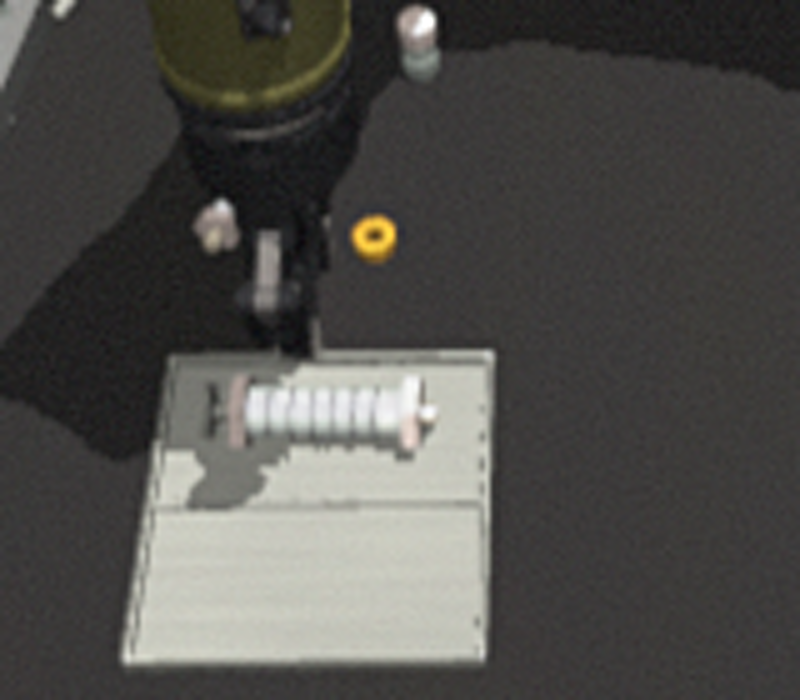

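Call:
carry_out([
  {"linear": [0, 0, 0], "turn": [10.5, 0, 0], "jaw": 0.1},
  {"linear": [0, 0, 0], "turn": [10.5, 0, 0], "jaw": 0.1},
  {"linear": [0, 0, 0], "turn": [10.5, 0, 0], "jaw": 0.1},
  {"linear": [0, 0, 0], "turn": [10.5, 0, 0], "jaw": 0.1},
  {"linear": [0, 0, 0], "turn": [10.5, 0, 0], "jaw": 0.1},
  {"linear": [0, 0, 0], "turn": [10.5, 0, 0], "jaw": 0.1},
  {"linear": [0, 0, 0], "turn": [10.5, 0, 0], "jaw": 0.1},
  {"linear": [0, 0, 0], "turn": [10.5, 0, 0], "jaw": 0.1},
])

```text
time: 20.72
ee_pos: [0.5635, 0.2933, 0.1575]
eef_rot: [1.089, 1.289, -1.049]
wrist_force: [1.0, -0.6, -0.7]
grip_width: 0.0469
```

```bash
python3 - <<'E'
from h import *
plan(.647,.1268,.09,84.5)
E
```

```text
pos [0.5635 0.2933 0.1575] toolx [ 0.0171  0.0163 -0.9997] toolz yaw -79.22 t 20.73 grip 0.0469 F [ 1.  -0.6 -0.7]
shift tool mm [ 66.1  49.5 180. ]
turn about tool x (deg):  16.3 | turn about tool x (deg):  -163.7 | turn about tool x (deg):  196.3 | q7 -0.72
full rotvec deg [16.28 -0.89 -1.02]
```

Call:
carry_out([
  {"linear": [0, 0, 0], "turn": [8, -0.5, -0.5], "jaw": 0.1},
  {"linear": [0, 0, 0], "turn": [7, -0.4, -0.5], "jaw": 0.1},
  {"linear": [0, 0, 0], "turn": [0, 0, 0], "jaw": 0.1},
])

```text
time: 21.1
ee_pos: [0.5629, 0.2953, 0.1618]
eef_rot: [1.272, 1.17, -1.264]
wrist_force: [0.2, -0.0, 0.0]
grip_width: 0.0468
```

```bash
python3 - <<'E'
from h import *
plan(.647,.1268,.09,84.5)
E
```

```text
pos [0.5629 0.2953 0.1618] toolx [ 0.0033  0.0032 -1.    ] toolz yaw -94.61 t 21.1 grip 0.0468 F [ 0.2 -0.   0. ]
shift tool mm [ 71.5  97.1 161.5]
turn about tool x (deg):  0.9 | turn about tool x (deg):  -179.1 | turn about tool x (deg):  180.9 | q7 -0.94
full rotvec deg [ 0.89 -0.2  -0.17]
```

Call:
carry_out([
  {"linear": [0, 0.03, 0.045], "turn": [0.9, 0, 0], "jaw": 0.1},
  {"linear": [0, 0.03, 0.05], "turn": [0, 0, 0], "jaw": 0.1},
  {"linear": [0.02, 0.025, 0.04], "turn": [0, 0, 0], "jaw": 0.1},
  {"linear": [0.025, 0.008, 0.015], "turn": [0, 0, 0], "jaw": 0.1},
  {"linear": [0.02, 0, 0], "turn": [0, 0, 0], "jaw": 0.1},
  {"linear": [0, 0, 0], "turn": [0, 0, 0], "jaw": 0.1},
])

```text
time: 21.85
ee_pos: [0.646, 0.1362, 0.0995]
eef_rot: [1.275, 1.173, -1.252]
wrist_force: [0.1, 1.4, 0.0]
grip_width: 0.0471
```

```bash
python3 - <<'E'
from h import *
plan(.647,.1268,.06,84.5)
E
```

```text
pos [0.646  0.1362 0.0995] toolx [ 0.0096  0.0091 -0.9999] toolz yaw -94.23 t 21.85 grip 0.0471 F [0.1 1.4 0. ]
shift tool mm [39.5  1.4  9.7]
turn about tool x (deg):  1.3 | turn about tool x (deg):  -178.7 | turn about tool x (deg):  181.3 | q7 -0.69
full rotvec deg [ 1.26 -0.57 -0.5 ]
```

Call:
carry_out([
  {"linear": [0.01, 0.001, 0.008], "turn": [1.3, -0.5, -0.5], "jaw": 0.1},
  {"linear": [0.02, 0, 0], "turn": [0, 0, 0], "jaw": 0.1},
  {"linear": [0.01, 0, 0], "turn": [0, 0, 0], "jaw": 0.1},
  {"linear": [0, 0, 0], "turn": [0, 0, 0], "jaw": 0.1},
])

```text
time: 22.35
ee_pos: [0.6469, 0.1296, 0.059]
eef_rot: [1.28, 1.164, -1.275]
wrist_force: [-0.2, -0.2, 0.5]
grip_width: 0.0471
```

```bash
python3 - <<'E'
from h import *
plan(.647,.1268,.027,84.5)
def crop(im,x0,y0,x1,y1,k,n): cv2.imwrite(n,cv2.resize(im[y0:y1,x0:x1,::-1],None,fx=k,fy=k,interpolation=cv2.INTER_CUBIC))
crop(capture('side'),130,150,290,290,5,'pics/g9.png')
E
```

```text
pos [0.6469 0.1296 0.059 ] toolx [ 0.002   0.0021 -1.    ] toolz yaw -95.37 t 22.35 grip 0.0471 F [-0.2 -0.2  0.5]
shift tool mm [32.   0.3  2.9]
turn about tool x (deg):  0.1 | turn about tool x (deg):  -179.9 | turn about tool x (deg):  180.1 | q7 -0.73
full rotvec deg [ 0.13 -0.13 -0.1 ]
```

View pics/g9.png

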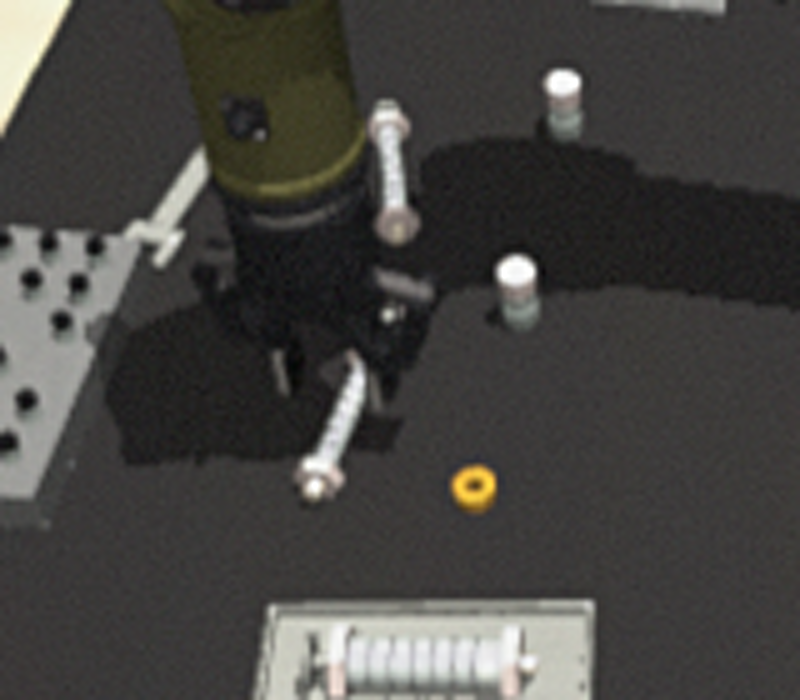

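Call:
carry_out([
  {"linear": [0.015, 0, 0.002], "turn": [0, 0, 0], "jaw": 0.1},
  {"linear": [0.01, 0, 0], "turn": [0, 0, 0], "jaw": 0.1},
  {"linear": [0.004, 0, 0], "turn": [0, 0, 0], "jaw": 0.1},
  {"linear": [0, 0, 0], "turn": [0, 0, 0], "jaw": 0.1},
])

```text
time: 22.9
ee_pos: [0.6472, 0.1282, 0.0289]
eef_rot: [1.281, 1.164, -1.274]
wrist_force: [0.7, -0.6, 1.5]
grip_width: 0.047
```

```bash
python3 - <<'E'
from h import *
plan(.647,.1268,.027,84.5)
E
```

```text
pos [0.6472 0.1282 0.0289] toolx [ 0.0033  0.0027 -1.    ] toolz yaw -95.34 t 22.9 grip 0.047 F [ 0.7 -0.6  1.5]
shift tool mm [ 1.9 -0.1  1.4]
turn about tool x (deg):  0.2 | turn about tool x (deg):  -179.8 | turn about tool x (deg):  180.2 | q7 -0.75
full rotvec deg [ 0.16 -0.17 -0.17]
```

Call:
carry_out([
  {"linear": [0.002, 0, 0.001], "turn": [0, 0, 0], "jaw": 0.1},
  {"linear": [0, 0, 0], "turn": [0, 0, 0], "jaw": -0.3},
  {"linear": [0, 0, 0], "turn": [0, 0, 0], "jaw": -0.95},
  {"linear": [0, 0, 0], "turn": [0, 0, 0], "jaw": -0.95},
  {"linear": [0, 0, 0], "turn": [0, 0, 0], "jaw": -0.95},
  {"linear": [0, 0, 0], "turn": [0, 0, 0], "jaw": -0.95},
])

```text
time: 23.65
ee_pos: [0.6477, 0.1273, 0.0277]
eef_rot: [1.282, 1.163, -1.273]
wrist_force: [0.5, 0.7, -0.4]
grip_width: 0.0125
```

```bash
python3 - <<'E'
from h import *
plan(.647,.1268,.027,84.5)
E
```

```text
pos [0.6477 0.1273 0.0277] toolx [ 0.0047  0.0031 -1.    ] toolz yaw -95.34 t 23.65 grip 0.0125 F [ 0.5  0.7 -0.4]
shift tool mm [ 0.7 -0.6  0.5]
turn about tool x (deg):  0.2 | turn about tool x (deg):  -179.8 | turn about tool x (deg):  180.2 | q7 -0.75
full rotvec deg [ 0.16 -0.2  -0.25]
```

Call:
carry_out([
  {"linear": [-0.02, 0, 0], "turn": [0, 0, 0], "jaw": -0.95},
  {"linear": [-0.04, 0, 0], "turn": [0, 0, 0], "jaw": -0.95},
  {"linear": [-0.045, 0, 0], "turn": [0, 0, 0], "jaw": -0.95},
  {"linear": [-0.03, 0, 0], "turn": [0, 0, 0], "jaw": -0.95},
  {"linear": [0, 0, 0], "turn": [0, 0, 0], "jaw": -0.95},
])

```text
time: 24.28
ee_pos: [0.6471, 0.1277, 0.1723]
eef_rot: [1.284, 1.163, -1.269]
wrist_force: [-0.2, 0.4, -1.4]
grip_width: 0.0122
```

```bash
python3 - <<'E'
from h import *
plan(.5118,-.3868,.16,-2)
def crop(im,x0,y0,x1,y1,k,n): cv2.imwrite(n,cv2.resize(im[y0:y1,x0:x1,::-1],None,fx=k,fy=k,interpolation=cv2.INTER_CUBIC))
crop(capture('side'),130,100,290,240,5,'pics/g10.png')
E
```

```text
pos [0.6471 0.1277 0.1723] toolx [ 0.0071  0.0046 -1.    ] toolz yaw -95.28 t 24.27 grip 0.0122 F [-0.2  0.4 -1.4]
shift tool mm [  9.  -87.4 524.8]
turn about tool x (deg):  86.7 | turn about tool x (deg):  -93.3 | turn about tool x (deg):  266.7 | q7 -0.65
full rotvec deg [ 8.671e+01 -5.300e-01 -8.000e-02]
```

View pics/g10.png

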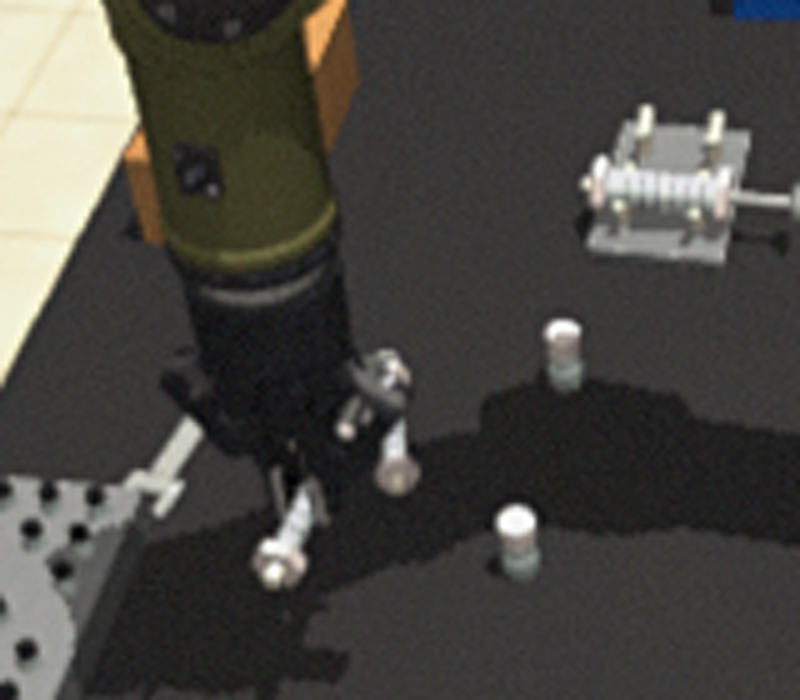

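Call:
carry_out([
  {"linear": [0, -0.005, 0.03], "turn": [0, 0, 0], "jaw": -0.95},
  {"linear": [0, -0.009, 0.055], "turn": [0, 0, 0], "jaw": -0.95},
  {"linear": [0, -0.009, 0.055], "turn": [0, 0, 0], "jaw": -0.95},
  {"linear": [0, -0.009, 0.055], "turn": [0, 0, 0], "jaw": -0.95},
  {"linear": [0, -0.009, 0.055], "turn": [0, 0, 0], "jaw": -0.95},
  {"linear": [0, -0.009, 0.055], "turn": [0, 0, 0], "jaw": -0.95},
  {"linear": [0, -0.009, 0.055], "turn": [0, 0, 0], "jaw": -0.95},
  {"linear": [0, -0.009, 0.055], "turn": [0, 0, 0], "jaw": -0.95},
])

```text
time: 25.32
ee_pos: [0.5353, -0.2853, 0.1612]
eef_rot: [1.272, 1.182, -1.268]
wrist_force: [1.9, -0.2, -1.8]
grip_width: 0.0123
```

```bash
python3 - <<'E'
from h import *
plan(.5118,-.3868,.16,-2)
E
```

```text
pos [ 0.5353 -0.2853  0.1612] toolx [-0.0059  0.0098 -0.9999] toolz yaw -94.6 t 25.32 grip 0.0123 F [ 1.9 -0.2 -1.8]
shift tool mm [  0.3 -15.3 103.1]
turn about tool x (deg):  87.4 | turn about tool x (deg):  -92.6 | turn about tool x (deg):  267.4 | q7 0.01
full rotvec deg [87.4  -0.13  0.71]
```

Call:
carry_out([
  {"linear": [0, -0.007, 0.05], "turn": [0, 0, 0.4], "jaw": -0.95},
  {"linear": [0, -0.006, 0.035], "turn": [0, 0, 0], "jaw": -0.95},
  {"linear": [-0.001, 0, 0], "turn": [6, 0, 0], "jaw": -0.95},
  {"linear": [-0.001, 0, 0], "turn": [10, 0, 0], "jaw": -0.95},
  {"linear": [-0.001, 0, 0], "turn": [10, 0, 0], "jaw": -0.95},
  {"linear": [-0.001, 0, 0], "turn": [10, 0, 0], "jaw": -0.95},
  {"linear": [-0.001, 0, 0], "turn": [10, 0, 0], "jaw": -0.95},
  {"linear": [-0.001, 0, 0], "turn": [10, 0, 0], "jaw": -0.95},
])

```text
time: 26.32
ee_pos: [0.5043, -0.3773, 0.1561]
eef_rot: [1.956, 0.493, -1.978]
wrist_force: [0.3, -1.5, -0.3]
grip_width: 0.0121
```

```bash
python3 - <<'E'
from h import *
plan(.5118,-.3868,.13,-2)
E
```

```text
pos [ 0.5043 -0.3773  0.1561] toolx [-0.0155  0.018  -0.9997] toolz yaw -153.02 t 26.32 grip 0.0121 F [ 0.3 -1.5 -0.3]
shift tool mm [25.8 12.5 -2.5]
turn about tool x (deg):  29.0 | turn about tool x (deg):  -151.0 | turn about tool x (deg):  209.0 | q7 -0.68
full rotvec deg [28.98  0.65  1.21]
```

Call:
carry_out([
  {"linear": [-0.001, 0, 0], "turn": [10, 0.3, 0.5], "jaw": -0.95},
  {"linear": [-0.001, 0.003, 0], "turn": [10, 0.3, 0.5], "jaw": -0.95},
  {"linear": [0, 0.004, 0], "turn": [7, 0, 0], "jaw": -0.95},
  {"linear": [0, 0, 0], "turn": [0, 0, 0], "jaw": -0.95},
  {"linear": [0, 0, 0], "turn": [0, 0, 0], "jaw": -0.95},
])

```text
time: 26.95
ee_pos: [0.5028, -0.3819, 0.1532]
eef_rot: [-2.201, 0.004, 2.22]
wrist_force: [-0.1, -0.2, -1.1]
grip_width: 0.0123
```

```bash
python3 - <<'E'
from h import *
plan(.5118,-.3868,.0545,-2)
E
```

```text
pos [ 0.5028 -0.3819  0.1532] toolx [-0.0085  0.0096 -0.9999] toolz yaw 179.26 t 26.95 grip 0.0123 F [-0.1 -0.2 -1.1]
shift tool mm [98.5  5.8 -9.9]
turn about tool x (deg):  1.3 | turn about tool x (deg):  -178.7 | turn about tool x (deg):  181.3 | q7 -1.07
full rotvec deg [1.26 0.5  0.54]
```

Call:
carry_out([
  {"linear": [0.01, 0.005, -0.009], "turn": [1.2, 0.5, 0.5], "jaw": -0.95},
  {"linear": [0.025, 0, 0], "turn": [0, 0, 0], "jaw": -0.95},
  {"linear": [0.02, 0, 0], "turn": [0, 0, 0], "jaw": -0.95},
  {"linear": [0, 0, 0], "turn": [0, 0, 0], "jaw": -0.95},
])

```text
time: 27.45
ee_pos: [0.5133, -0.3872, 0.0944]
eef_rot: [-2.207, 0.035, 2.203]
wrist_force: [0.6, 0.1, -1.2]
grip_width: 0.0124
```

```bash
python3 - <<'E'
from h import *
plan(.5118,-.3868,.0545,-2)
def crop(im,x0,y0,x1,y1,k,n): cv2.imwrite(n,cv2.resize(im[y0:y1,x0:x1,::-1],None,fx=k,fy=k,interpolation=cv2.INTER_CUBIC))
crop(capture('side'),220,60,340,160,6,'pics/g11.png')
crop(capture('top'),320,120,440,220,6,'pics/g11t.png')
E
```

```text
pos [ 0.5133 -0.3872  0.0944] toolx [ 1.8e-03  3.0e-04 -1.0e+00] toolz yaw 178.18 t 27.45 grip 0.0124 F [ 0.6  0.1 -1.2]
shift tool mm [39.9 -0.4  1.6]
turn about tool x (deg):  0.2 | turn about tool x (deg):  -179.8 | turn about tool x (deg):  180.2 | q7 -1.11
full rotvec deg [ 0.18 -0.1   0.02]
```

View pics/g11.png

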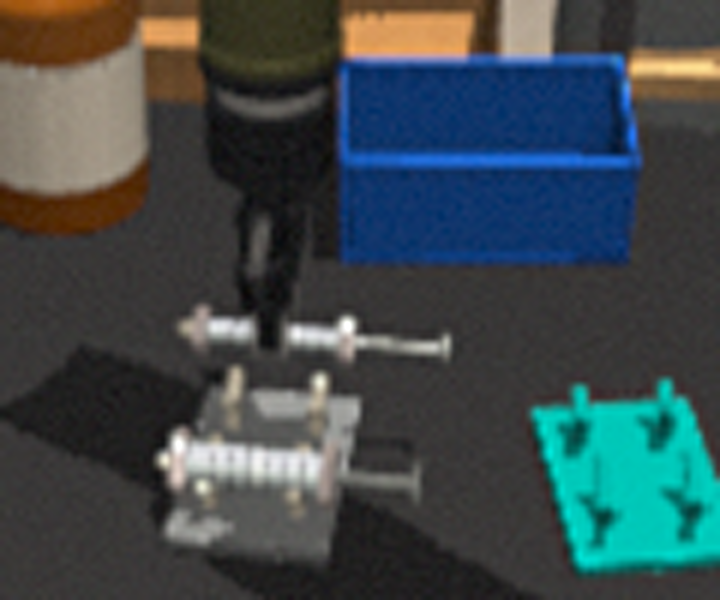

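View pics/g11t.png

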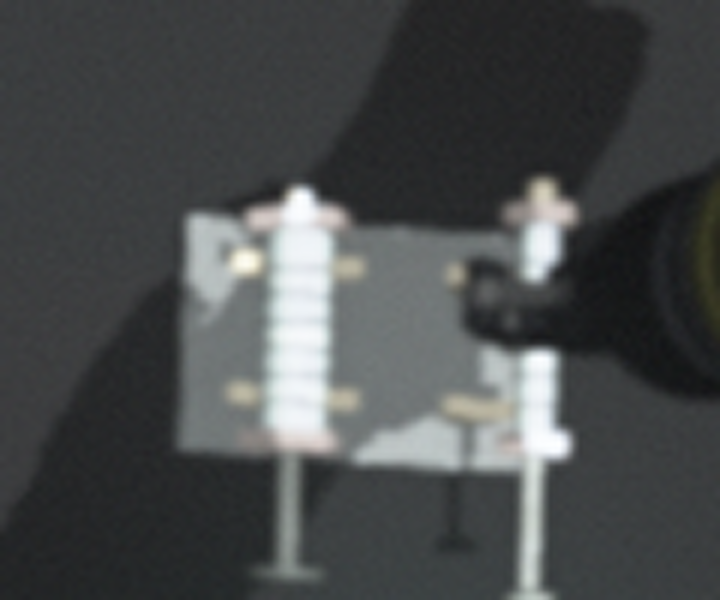

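Call:
carry_out([
  {"linear": [0.015, 0, 0.002], "turn": [0, 0, 0], "jaw": -0.95},
  {"linear": [0.015, 0, 0], "turn": [0, 0, 0], "jaw": -0.95},
  {"linear": [0.003, 0, 0], "turn": [0, 0, 0], "jaw": -0.95},
  {"linear": [0, 0, 0], "turn": [0, 0, 0], "jaw": -0.95},
])

```text
time: 28.05
ee_pos: [0.5129, -0.3884, 0.0623]
eef_rot: [-2.213, 0.038, 2.2]
wrist_force: [-0.1, -0.8, -0.4]
grip_width: 0.0122
```

```bash
python3 - <<'E'
from h import *
plan(.5118,-.3868,.0540,-2)
def crop(im,x0,y0,x1,y1,k,n): cv2.imwrite(n,cv2.resize(im[y0:y1,x0:x1,::-1],None,fx=k,fy=k,interpolation=cv2.INTER_CUBIC))
crop(capture('side'),220,60,340,160,6,'pics/g12.png')
E
```

```text
pos [ 0.5129 -0.3884  0.0623] toolx [ 0.0062 -0.0028 -1.    ] toolz yaw 178.16 t 28.05 grip 0.0122 F [-0.1 -0.8 -0.4]
shift tool mm [ 8.3 -1.6  1.2]
turn about tool x (deg):  0.2 | turn about tool x (deg):  -179.8 | turn about tool x (deg):  180.2 | q7 -1.11
full rotvec deg [ 0.16 -0.36 -0.15]
```

View pics/g12.png

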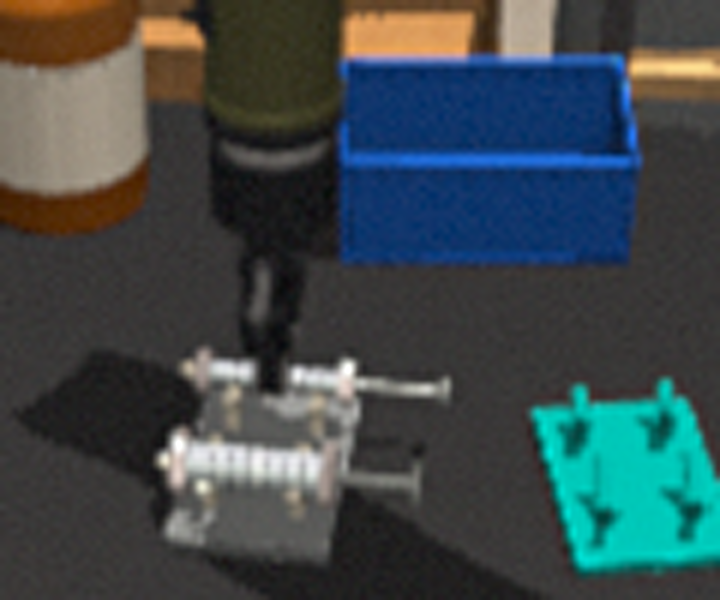

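Call:
carry_out([
  {"linear": [0.003, -0.0015, 0.001], "turn": [0, -0.3, 0], "jaw": -0.95},
  {"linear": [0.003, 0, 0], "turn": [0, 0, 0], "jaw": -0.95},
  {"linear": [0, 0, 0], "turn": [0, 0, 0], "jaw": -0.95},
])

```text
time: 28.48
ee_pos: [0.5124, -0.387, 0.0569]
eef_rot: [-2.209, 0.039, 2.205]
wrist_force: [-0.4, 0.1, -1.1]
grip_width: 0.0121
```

```bash
python3 - <<'E'
from h import *
plan(.5118,-.3868,.0540,-2)
E
```

```text
pos [ 0.5124 -0.387   0.0569] toolx [ 0.0018 -0.0035 -1.    ] toolz yaw 178.16 t 28.48 grip 0.0121 F [-0.4  0.1 -1.1]
shift tool mm [ 2.9 -0.2  0.6]
turn about tool x (deg):  0.2 | turn about tool x (deg):  -179.8 | turn about tool x (deg):  180.2 | q7 -1.12
full rotvec deg [ 0.16 -0.11 -0.19]
```

Call:
carry_out([
  {"linear": [0.0025, 0, 0], "turn": [0, 0, 0], "jaw": -0.95},
  {"linear": [0, 0, 0], "turn": [0, 0, 0], "jaw": -0.95},
  {"linear": [0, 0, 0], "turn": [0, 0, 0], "jaw": -0.6},
  {"linear": [0, 0, 0], "turn": [0, 0, 0], "jaw": -0.4},
  {"linear": [0, 0, 0], "turn": [0, 0, 0], "jaw": -0.3},
  {"linear": [-0.02, 0, 0], "turn": [0, 0, 0], "jaw": -0.3},
  {"linear": [-0.04, 0, 0], "turn": [0, 0, 0], "jaw": -0.3},
  {"linear": [-0.045, 0, 0], "turn": [0, 0, 0], "jaw": -0.3},
])

```text
time: 29.48
ee_pos: [0.5105, -0.3855, 0.1582]
eef_rot: [-2.2, 0.034, 2.21]
wrist_force: [-0.4, -1.3, -0.4]
grip_width: 0.03
```

```bash
python3 - <<'E'
from h import *
plan(.6652,-.0765,.16,106.6)
def crop(im,x0,y0,x1,y1,k,n): cv2.imwrite(n,cv2.resize(im[y0:y1,x0:x1,::-1],None,fx=k,fy=k,interpolation=cv2.INTER_CUBIC))
crop(capture('side'),220,60,340,160,6,'pics/g13.png')
E
```

```text
pos [ 0.5105 -0.3855  0.1582] toolx [-4.2e-03  8.0e-04 -1.0e+00] toolz yaw 178.18 t 29.48 grip 0.03 F [-0.4 -1.3 -0.4]
shift tool mm [  -2.2 -313.8 -144.8]
turn about tool x (deg):  71.6 | turn about tool x (deg):  -108.4 | turn about tool x (deg):  251.6 | q7 -1.1
full rotvec deg [71.58  0.23 -0.11]
```

View pics/g13.png

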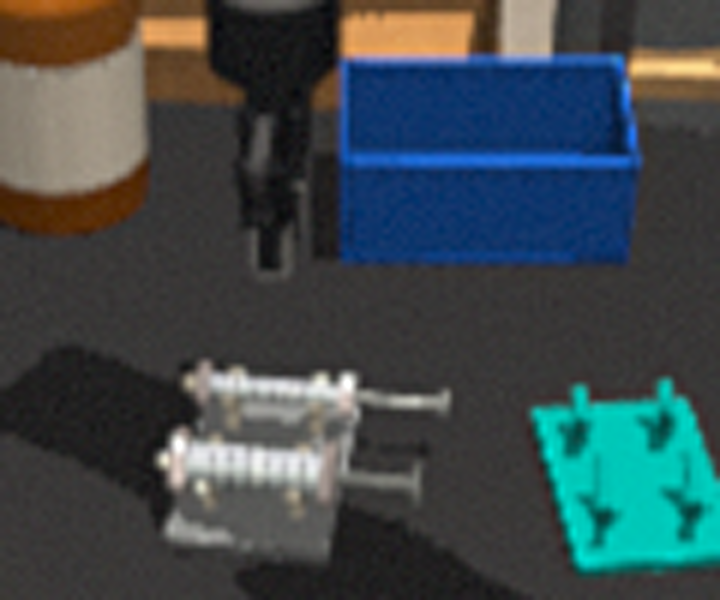

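Call:
carry_out([
  {"linear": [0, 0, 0], "turn": [-10.5, 0, 0], "jaw": 0.1},
  {"linear": [0, 0, 0], "turn": [-10.5, 0, 0], "jaw": 0.1},
  {"linear": [0, 0, 0], "turn": [-10.5, 0, 0], "jaw": 0.1},
  {"linear": [0, 0, 0], "turn": [-10.5, 0, 0], "jaw": 0.1},
  {"linear": [0, 0, 0], "turn": [-10.5, 0, 0], "jaw": 0.1},
  {"linear": [0, 0, 0], "turn": [-10.5, 0, 0], "jaw": 0.1},
  {"linear": [0, 0, 0], "turn": [-10.5, 0, 0], "jaw": 0.1},
  {"linear": [0, 0, 0], "turn": [-10.5, 0, 0], "jaw": 0.1},
])

```text
time: 30.52
ee_pos: [0.5138, -0.388, 0.1679]
eef_rot: [1.281, 1.146, -1.282]
wrist_force: [0.9, -0.3, 0.2]
grip_width: 0.0471
```

Call:
carry_out([
  {"linear": [0, 0, 0], "turn": [-10, 0, 0], "jaw": 0.1},
  {"linear": [0, 0, 0], "turn": [-10, 0, 0], "jaw": 0.1},
  {"linear": [0, 0, 0], "turn": [0, 0, 0], "jaw": 0.1},
])

```text
time: 30.9
ee_pos: [0.5133, -0.3885, 0.1675]
eef_rot: [1.013, 1.307, -1.018]
wrist_force: [0.1, -0.3, 0.0]
grip_width: 0.0473
```

```bash
python3 - <<'E'
from h import *
plan(.6652,-.0765,.10,106.6)
E
```

```text
pos [ 0.5133 -0.3885  0.1675] toolx [ 0.0082 -0.0095 -0.9999] toolz yaw -75.24 t 30.9 grip 0.0473 F [ 0.1 -0.3  0. ]
shift tool mm [  65.8  225.9 -263.7]
turn about tool x (deg):  -1.8 | turn about tool x (deg):  -181.8 | turn about tool x (deg):  178.2 | q7 0.46
full rotvec deg [-1.84  0.65 -0.3 ]
```

Call:
carry_out([
  {"linear": [0, 0.035, -0.042], "turn": [-1.8, 0.6, -0.3], "jaw": 0.1},
  {"linear": [0, 0.038, -0.045], "turn": [0, 0, 0], "jaw": 0.1},
  {"linear": [0, 0.038, -0.045], "turn": [0, 0, 0], "jaw": 0.1},
  {"linear": [0.01, 0.038, -0.045], "turn": [0, 0, 0], "jaw": 0.1},
  {"linear": [0.02, 0.035, -0.04], "turn": [0, 0, 0], "jaw": 0.1},
  {"linear": [0.02, 0.018, -0.02], "turn": [0, 0, 0], "jaw": 0.1},
  {"linear": [0, 0, 0], "turn": [0, 0, 0], "jaw": 0.1},
  {"linear": [0, 0, 0], "turn": [0, 0, 0], "jaw": 0.1},
])

```text
time: 31.9
ee_pos: [0.6489, -0.1005, 0.1154]
eef_rot: [1.023, 1.313, -1.023]
wrist_force: [0.9, 0.6, 0.7]
grip_width: 0.0471
```

```bash
python3 - <<'E'
from h import *
plan(.6652,-.0765,.06,106.6)
E
```

```text
pos [ 0.6489 -0.1005  0.1154] toolx [ 0.0029 -0.002  -1.    ] toolz yaw -75.71 t 31.9 grip 0.0471 F [0.9 0.6 0.7]
shift tool mm [ 55.4  21.6 -19.4]
turn about tool x (deg):  -2.3 | turn about tool x (deg):  -182.3 | turn about tool x (deg):  177.7 | q7 -0.06
full rotvec deg [-2.31  0.16 -0.13]
```

Call:
carry_out([
  {"linear": [0.01, 0.021, -0.019], "turn": [-2.3, 0, 0], "jaw": 0.1},
  {"linear": [0.02, 0, 0], "turn": [0, 0, 0], "jaw": 0.1},
  {"linear": [0.02, 0, 0], "turn": [0, 0, 0], "jaw": 0.1},
  {"linear": [0, 0, 0], "turn": [0, 0, 0], "jaw": 0.1},
])

```text
time: 32.4
ee_pos: [0.6641, -0.085, 0.0652]
eef_rot: [1.0, 1.32, -1.005]
wrist_force: [-0.6, 0.2, 0.6]
grip_width: 0.0469
```

```bash
python3 - <<'E'
from h import *
plan(.6652,-.0765,.06,106.6)
def crop(im,x0,y0,x1,y1,k,n): cv2.imwrite(n,cv2.resize(im[y0:y1,x0:x1,::-1],None,fx=k,fy=k,interpolation=cv2.INTER_CUBIC))
crop(capture('side'),150,100,270,200,6,'pics/g14.png')
E
```

```text
pos [ 0.6641 -0.085   0.0652] toolx [ 0.0042 -0.007  -1.    ] toolz yaw -74.17 t 32.4 grip 0.0469 F [-0.6  0.2  0.6]
shift tool mm [ 5.2  3.3 -7.9]
turn about tool x (deg):  -0.8 | turn about tool x (deg):  -180.8 | turn about tool x (deg):  179.2 | q7 -0.09
full rotvec deg [-0.76  0.45 -0.12]
```

View pics/g14.png

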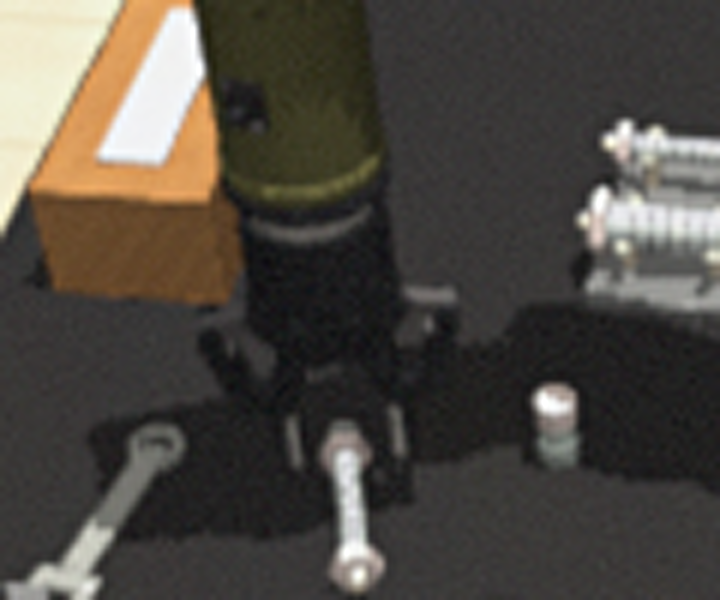

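Call:
carry_out([
  {"linear": [0, 0.003, -0.007], "turn": [-0.8, 0.4, 0], "jaw": 0.1},
  {"linear": [0.013, 0, 0], "turn": [0, 0, 0], "jaw": 0.1},
  {"linear": [0.01, 0, 0], "turn": [0, 0, 0], "jaw": 0.1},
  {"linear": [0, 0, 0], "turn": [0, 0, 0], "jaw": 0.1},
])

```text
time: 32.95
ee_pos: [0.6663, -0.0781, 0.0428]
eef_rot: [0.995, 1.328, -0.99]
wrist_force: [-0.1, -0.3, -0.3]
grip_width: 0.0468
```

```bash
python3 - <<'E'
from h import *
plan(.6652,-.0765,.027,106.6)
E
```

```text
pos [ 0.6663 -0.0781  0.0428] toolx [ 5.3e-03 -5.0e-04 -1.0e+00] toolz yaw -73.41 t 32.95 grip 0.0468 F [-0.1 -0.3 -0.3]
shift tool mm [15.8 -0.7 -1.8]
turn about tool x (deg):  -0.0 | turn about tool x (deg):  -180.0 | turn about tool x (deg):  180.0 | q7 -0.1
full rotvec deg [-0.01  0.12 -0.28]
```

Call:
carry_out([
  {"linear": [0.006, 0, -0.002], "turn": [0, 0, -0.3], "jaw": 0.1},
  {"linear": [0.006, 0, 0], "turn": [0, 0, 0], "jaw": 0.1},
  {"linear": [0.001, 0, 0], "turn": [0, 0, 0], "jaw": 0.1},
  {"linear": [0, 0, 0], "turn": [0, 0, 0], "jaw": 0.1},
])

```text
time: 33.45
ee_pos: [0.6659, -0.0758, 0.029]
eef_rot: [0.992, 1.331, -0.994]
wrist_force: [0.1, -0.5, 0.1]
grip_width: 0.0469
```

```bash
python3 - <<'E'
from h import *
plan(.6652,-.0765,.027,106.6)
E
```

```text
pos [ 0.6659 -0.0758  0.029 ] toolx [ 1.e-04 -2.e-03 -1.e+00] toolz yaw -73.4 t 33.45 grip 0.0469 F [ 0.1 -0.5  0.1]
shift tool mm [ 2.  -0.9  0.5]
turn about tool x (deg):  -0.0 | turn about tool x (deg):  -180.0 | turn about tool x (deg):  180.0 | q7 -0.11
full rotvec deg [-0.    0.11  0.03]
```

Call:
carry_out([
  {"linear": [0.0015, -0.001, 0], "turn": [0, 0, 0], "jaw": 0.1},
  {"linear": [0, 0, 0], "turn": [0, 0, 0], "jaw": -0.3},
  {"linear": [0, 0, 0], "turn": [0, 0, 0], "jaw": -0.95},
  {"linear": [0, 0, 0], "turn": [0, 0, 0], "jaw": -0.95},
  {"linear": [0, 0, 0], "turn": [0, 0, 0], "jaw": -0.95},
  {"linear": [0, 0, 0], "turn": [0, 0, 0], "jaw": -0.95},
])

```text
time: 34.2
ee_pos: [0.6652, -0.0762, 0.0281]
eef_rot: [0.992, 1.33, -0.994]
wrist_force: [0.1, -0.3, -0.1]
grip_width: 0.0123
```

Call:
carry_out([
  {"linear": [-0.02, 0, 0], "turn": [0, 0, 0], "jaw": -0.95},
  {"linear": [-0.04, 0, 0], "turn": [0, 0, 0], "jaw": -0.95},
  {"linear": [-0.04, 0, 0], "turn": [0, 0, 0], "jaw": -0.95},
  {"linear": [0, 0, 0], "turn": [0, 0, 0], "jaw": -0.95},
])

```text
time: 34.7
ee_pos: [0.6654, -0.0754, 0.1347]
eef_rot: [0.993, 1.33, -0.992]
wrist_force: [0.3, 0.0, -1.6]
grip_width: 0.0123
```

```bash
python3 - <<'E'
from h import *
plan(.5524,.3703,.13,6.9)
def crop(im,x0,y0,x1,y1,k,n): cv2.imwrite(n,cv2.resize(im[y0:y1,x0:x1,::-1],None,fx=k,fy=k,interpolation=cv2.INTER_CUBIC))
crop(capture('side'),150,70,270,170,6,'pics/g15.png')
E
```

```text
pos [ 0.6654 -0.0754  0.1347] toolx [ 0.0024 -0.0014 -1.    ] toolz yaw -73.37 t 34.7 grip 0.0123 F [ 0.3  0.  -1.6]
shift tool mm [   3.8   19.2 -459.4]
turn about tool x (deg):  -80.3 | turn about tool x (deg):  -260.3 | turn about tool x (deg):  99.7 | q7 -0.04
full rotvec deg [-8.027e+01  1.700e-01 -1.000e-02]
```

View pics/g15.png

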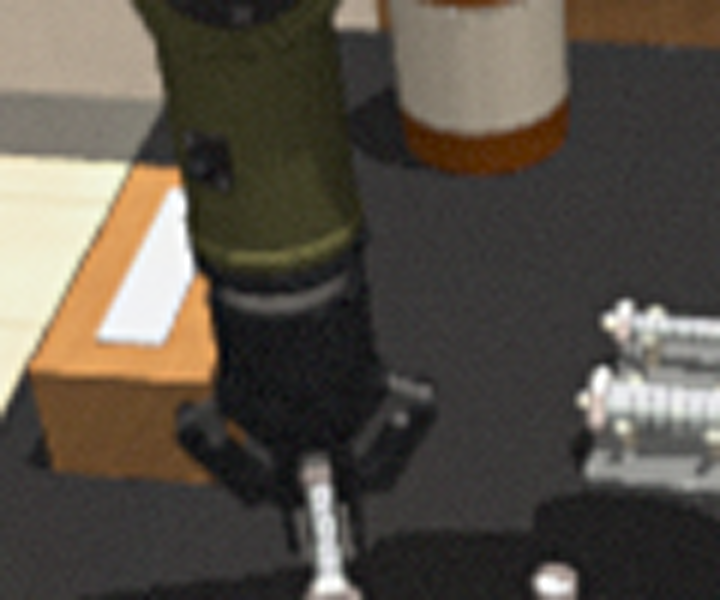

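Call:
carry_out([
  {"linear": [-0.003, 0.001, -0.03], "turn": [0, 0, 0], "jaw": -0.95},
  {"linear": [-0.002, 0.002, -0.058], "turn": [0, 0, 0], "jaw": -0.95},
  {"linear": [0, 0.002, -0.058], "turn": [0, 0, 0], "jaw": -0.95},
  {"linear": [0, 0.002, -0.058], "turn": [0, 0, 0], "jaw": -0.95},
  {"linear": [0, 0.002, -0.058], "turn": [0, 0, 0], "jaw": -0.95},
  {"linear": [0, 0.002, -0.058], "turn": [0, 0, 0], "jaw": -0.95},
  {"linear": [0, 0.002, -0.058], "turn": [0, 0, 0], "jaw": -0.95},
  {"linear": [0, 0.002, -0.045], "turn": [0, 0, 0], "jaw": -0.95},
])

```text
time: 35.75
ee_pos: [0.555, 0.3374, 0.1313]
eef_rot: [0.992, 1.331, -1.012]
wrist_force: [1.0, 0.2, -0.1]
grip_width: 0.0119
```

Call:
carry_out([
  {"linear": [0, 0, 0], "turn": [-6, 0, 0], "jaw": -0.95},
  {"linear": [0, 0, 0], "turn": [-10, 0, 0], "jaw": -0.95},
  {"linear": [0, 0, 0], "turn": [-10, 0, 0], "jaw": -0.95},
  {"linear": [0, 0, 0], "turn": [-10, 0, 0], "jaw": -0.95},
  {"linear": [0, 0, 0], "turn": [-10, 0, 0], "jaw": -0.95},
  {"linear": [0, 0, 0], "turn": [-10, 0, 0], "jaw": -0.95},
  {"linear": [0, 0, 0], "turn": [-10, 0, 0], "jaw": -0.95},
  {"linear": [0, 0, 0], "turn": [-9, 0, 0], "jaw": -0.95},
])

```text
time: 36.75
ee_pos: [0.5476, 0.3413, 0.126]
eef_rot: [-0.066, 1.59, 0.046]
wrist_force: [-0.2, 0.1, -0.9]
grip_width: 0.0121
```

```bash
python3 - <<'E'
from h import *
plan(.5524,.3703,.08,6.9)
E
```

```text
pos [0.5476 0.3413 0.126 ] toolx [-0.0193 -0.0133 -0.9997] toolz yaw 4.06 t 36.75 grip 0.0121 F [-0.2  0.1 -0.9]
shift tool mm [45.5 29.1  7.7]
turn about tool x (deg):  -2.8 | turn about tool x (deg):  -182.8 | turn about tool x (deg):  177.2 | q7 0.43
full rotvec deg [-2.83 -1.17  0.65]
```

Call:
carry_out([
  {"linear": [0, 0.014, 0.003], "turn": [-2.5, -1, 0.6], "jaw": -0.95},
  {"linear": [0.01, 0.013, 0.003], "turn": [0, 0, 0], "jaw": -0.95},
  {"linear": [0.025, 0, 0], "turn": [0, 0, 0], "jaw": -0.95},
  {"linear": [0.02, 0, 0], "turn": [0, 0, 0], "jaw": -0.95},
  {"linear": [0, 0, 0], "turn": [0, 0, 0], "jaw": -0.95},
])

```text
time: 37.38
ee_pos: [0.5497, 0.3723, 0.066]
eef_rot: [-0.087, 1.574, 0.086]
wrist_force: [-0.6, -0.1, -1.0]
grip_width: 0.0119
```

```bash
python3 - <<'E'
from h import *
plan(.5524,.3703,.032,6.9)
def crop(im,x0,y0,x1,y1,k,n): cv2.imwrite(n,cv2.resize(im[y0:y1,x0:x1,::-1],None,fx=k,fy=k,interpolation=cv2.INTER_CUBIC))
crop(capture('side'),150,240,290,360,5,'pics/g16.png')
E
```

```text
pos [0.5497 0.3723 0.066 ] toolx [-4.4e-03 -9.0e-04 -1.0e+00] toolz yaw 6.3 t 37.38 grip 0.0119 F [-0.6 -0.1 -1. ]
shift tool mm [34.  -2.3  2.6]
turn about tool x (deg):  -0.6 | turn about tool x (deg):  -180.6 | turn about tool x (deg):  179.4 | q7 0.39
full rotvec deg [-0.6  -0.26  0.02]
```

View pics/g16.png

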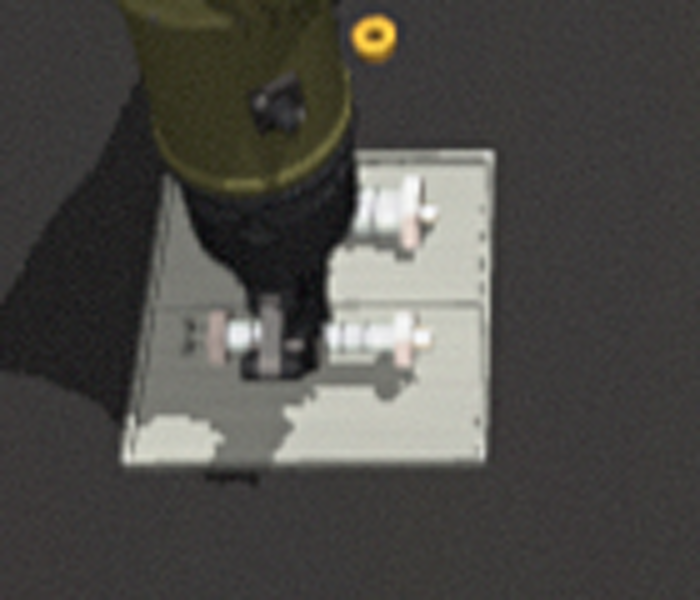

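Call:
carry_out([
  {"linear": [0.015, -0.002, 0.002], "turn": [-0.5, 0, 0], "jaw": -0.95},
  {"linear": [0.013, 0, 0], "turn": [0, 0, 0], "jaw": -0.95},
  {"linear": [0.003, 0, 0], "turn": [0, 0, 0], "jaw": -0.95},
  {"linear": [0, 0, 0], "turn": [0, 0, 0], "jaw": -0.95},
])

```text
time: 37.92
ee_pos: [0.5531, 0.3713, 0.0353]
eef_rot: [-0.091, 1.571, 0.094]
wrist_force: [-0.3, 0.5, -0.2]
grip_width: 0.0121
```

```bash
python3 - <<'E'
from h import *
plan(.5524,.3703,.032,6.9)
E
```

```text
pos [0.5531 0.3713 0.0353] toolx [-0.0018  0.0013 -1.    ] toolz yaw 6.75 t 37.92 grip 0.0121 F [-0.3  0.5 -0.2]
shift tool mm [ 3.3 -0.9 -0.8]
turn about tool x (deg):  -0.2 | turn about tool x (deg):  -180.2 | turn about tool x (deg):  179.8 | q7 0.38
full rotvec deg [-0.15 -0.1  -0.09]
```

Call:
carry_out([
  {"linear": [0.003, 0, 0], "turn": [0, 0, 0], "jaw": -0.95},
  {"linear": [0.0005, 0, 0], "turn": [0, 0, 0], "jaw": -0.95},
  {"linear": [0, 0, 0], "turn": [0, 0, 0], "jaw": -0.6},
  {"linear": [0, 0, 0], "turn": [0, 0, 0], "jaw": -0.4},
  {"linear": [0, 0, 0], "turn": [0, 0, 0], "jaw": -0.3},
  {"linear": [-0.02, 0, 0], "turn": [0, 0, 0], "jaw": -0.3},
  {"linear": [-0.04, 0, 0], "turn": [0, 0, 0], "jaw": -0.3},
  {"linear": [-0.04, 0, 0], "turn": [0, 0, 0], "jaw": -0.3},
])

```text
time: 38.92
ee_pos: [0.5525, 0.3708, 0.1352]
eef_rot: [-0.093, 1.573, 0.094]
wrist_force: [0.3, -0.0, 0.8]
grip_width: 0.0299
```

Call:
carry_out([
  {"linear": [-0.03, -0.05, 0], "turn": [0, 0, 0], "jaw": -0.3},
  {"linear": [-0.03, -0.05, 0], "turn": [0, 0, 0], "jaw": -0.3},
  {"linear": [0, -0.055, 0], "turn": [0, 0, 0], "jaw": -0.3},
  {"linear": [0, -0.055, 0], "turn": [0, 0, 0], "jaw": -0.3},
  {"linear": [0, -0.04, 0], "turn": [0, 0, 0], "jaw": -0.3},
  {"linear": [0, 0, 0], "turn": [0, 0, 0], "jaw": -0.3},
])

```text
time: 39.67
ee_pos: [0.584, 0.1196, 0.2093]
eef_rot: [-0.091, 1.559, 0.101]
wrist_force: [0.3, 0.2, 0.2]
grip_width: 0.0297
```

```bash
python3 - <<'E'
from h import *
t=capture('top'); cv2.imwrite('pics/f_top.png',cv2.resize(t[:,:,::-1],(800,600),interpolation=cv2.INTER_CUBIC))
s=capture('side'); cv2.imwrite('pics/f_side.png',cv2.resize(s[:,:,::-1],(800,600),interpolation=cv2.INTER_CUBIC))
def crop(im,x0,y0,x1,y1,k,n): cv2.imwrite(n,cv2.resize(im[y0:y1,x0:x1,::-1],None,fx=k,fy=k,interpolation=cv2.INTER_CUBIC))
crop(t,60,100,180,200,6,'pics/f_tray.png');crop(t,320,120,440,220,6,'pics/f_stand.png')
print(arm.state()['time'],arm.state()['ee_pos'])
E
```

```text
39.775 [0.58322199 0.12386035 0.20974304]
```

View pics/f_side.png

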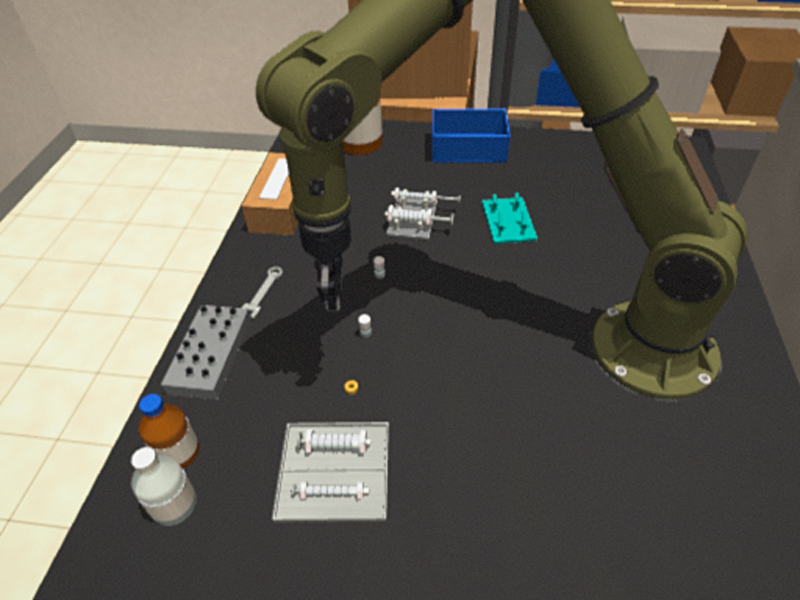

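View pics/f_tray.png

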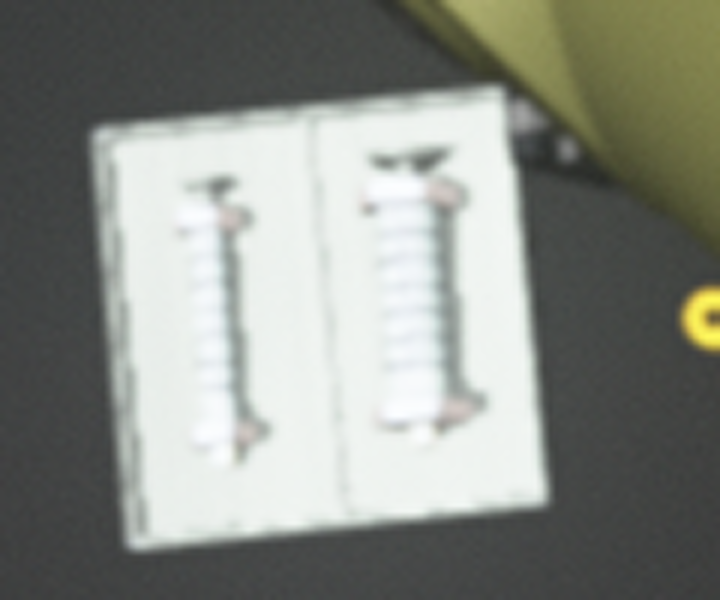

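View pics/f_stand.png

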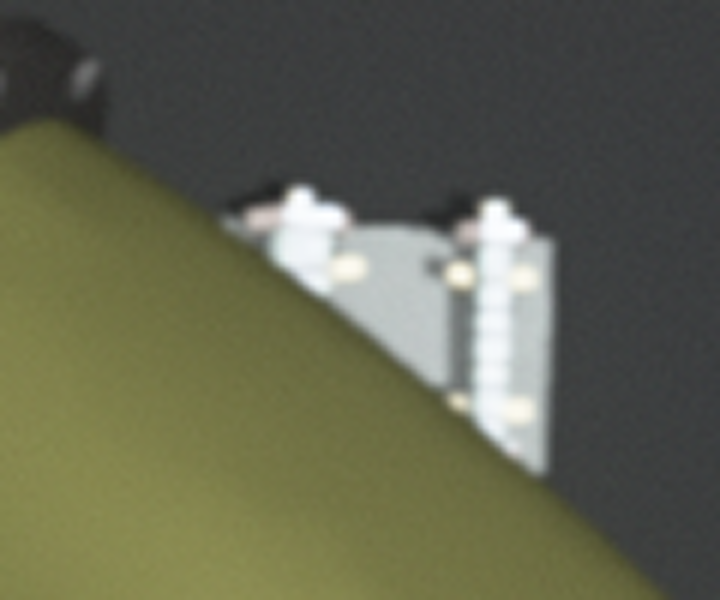

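The side picture (800x600) shows all four placed. The loaded pair are seated at about (413,195) and (410,215), and the empty pair lie one per tray lane at about (335,442) and (330,490). The arm is clear of everything.

```bash
python3 - <<'E'
from workcell import arm
s=arm.state(); print(s['time'],abs(s['joint_vel']).max(),s['wrist_force'].round(1))
print(arm.hand_in())
E
```

```text
39.775 0.037026839190921354 [ 0.4  0.2 -0.1]
the job is handed in; nothing more can be done
None
```

I placed all four syringes and handed the job in at about 40 s of the 112 s allowed; no verdict was reported.

- **Loaded pair:** the thick and thin loaded syringes are seated in the wide and narrow cradles of the grey stand. In the pictures their collars lie outside the V supports and their plungers are still drawn out.
- **Empty pair:** the thick empty syringe lies along the middle of the near lane and the thin one along the far lane. Both look flat on the floor, with plungers still pushed in.

**Last checks:** the final side picture shows all four in place and the arm clear of everything. The last wrist force was about 0.5 N. In the final top picture the arm covered the near ends of both loaded syringes, so I relied on the side view and earlier pictures there. I judged seating and plunger positions by eye and did not measure them again after release.

**Disagreements:** the networks also reported the turquoise look-alike, and the tray once, as the stand. I told them apart by colour and base size. They put the middles of some syringes several millimetres (up to about 15) off, so I used the collar positions I read from both cameras. These agreed within about 2 mm.

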